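# Line up channel clips with a straightedge and load the marking machine

## Robot

A 6-joint arm with a two-finger parallel gripper is mounted at the origin on the work surface. World frame = base frame: x ahead of the robot, y to its left, z up, the work surface at z = 0. Lengths are in m, angles in rad, forces in N, time in s.
With the tool pointing down it reaches from about 0.3 to 0.875 m from the base axis. Payload 4.2 kg.
Tool frame: the origin (TCP) lies midway between the tips of the shut fingers; the grasp point (between the pads) lies 19 mm behind it (ctrl.tcp_to_grasp is the distance from the TCP to the grasp point, in m); z points along the fingers, y is the line along which they close (so a half turn about z gives the same grasp; the last joint's range is limited). The gripper opens to 85 mm and grips with 20 to 120 N. Pads are 22 mm wide; open, the fingers measure 114 mm over their backs; the gripper's body (76 mm by 85 mm) begins 54 mm behind the grasp point. The pads swing forward as they close: fully open they stand 13 mm farther back than shut.
Start: joints at [-1.361, 0.32, 1.565, -0, 1.257, -0.02], TCP at [0.131, -0.56, 0.202] pointing down, gripper open.
Joint ranges: [-3.11, 3.11], [-0.84, 2.01], [0.21, 2.61], [-1.34, 4.49], [0.05, 2.63], [-2.56, 2.56]. Speed limits (rad/s): [2.57, 2.57, 3.14, 3.14, 3.14, 3.14].

## Interface

Orientations are given as a 3x3 rotation matrix whose columns are the frame's x, y, z axes.
In Python, from cell import readout, camera, get_calibration, sign_off, ctrl gives the robot as it stands. The module is installed in compiled form; this text tells all that it offers.
- The arm moves only by the tool move_arm, never from a script. Its argument "plan" is a list of rows, each a list of 5 numbers: the opening, from -1 (shut) to 1 (fully open), then the shift along the tool's x, y, z in units of 0.15 m (1.0 is 0.15 m), then the turn about the tool's z in units of pi rad (1.0 is pi rad). In form: [[gripper, x, y, z, spin], ...]. A call has 1 to 5 rows; each row is the pose to reach, as a shift and turn from the pose commanded when the call began, along the tool's axes at that moment, turning the shorter way round; what a row does not reach only later rows make up. A row lasts 1/8 s, in which the tool goes at most 62.5 mm and 10.7 degrees, less where a joint would pass 70% of its speed; a pose out of reach is approached as far as the arm can. A call with a number of a shift or a turn outside -1 to 1 is refused whole. A call with a gripper value outside its range is refused whole. The fingers move at their own pace and stop on an object; the grip force is fixed at half the most. Time passes only in rows, so rows that repeat a pose let the fingers close. It gives the time, the measured TCP pose, the force, the opening and the grip force at its end, in the units of the state.
- readout.sense(): the state, without advancing time (a new reading comes with each control period).
- camera(name): name is "side" or "top"; returns (picture, depth): 384x512x3 uint8, red, green, blue; 384x512 float32, m along the optical axis (not along the pixel's ray), 0 where there is no reading.
- get_calibration(name): a dict with "mtx" (3x3 intrinsics, pixels), "R" (3x3) and "t" (3): a world point X has camera coordinates R X + t. Camera axes: x right, y down, z forward; pixel columns grow to the right and rows downward; lengths in m; the calibration is good to about 2 mm. A picture is of the moment at which its call begins. get_calibration takes no time and is no camera call.
- sign_off(): hands the job in; it is judged then, once.
The state is a dict: "t": time; "joints": joint angles; "joint_velocities": joint speeds; "joint_efforts": joint torques, N m; "ee_pos": TCP position; "tcp_rot": TCP orientation; "contact_force": force on the tool from outside, world axes, zero at the start; "wrist_torque": the same for the moment, N m; "gripper_width": opening from 0.0 (shut) to 1.0 (fully open); "grip_force": force on a finger pad.
Only numpy, scipy, OpenCV 4.12 (cv2) and the standard library are available. Lean on these libraries where they do the work, as an engineer would, in place of code of your own. Each camera call takes 0.05 s, during which the arm holds its last target. There are 200 camera calls.

## Task

Put every channel clip that is on the bench into the tray, side by side in one row with their flanges up against the tray's tall fence, and lay the straightedge flat in the tray with its long blade edge flush against the whole row, so that the clips are held square between blade and fence. Then, with the quarter-turn latch swung out of the way, slide the loaded tray fully home into the machine without disturbing the row, and turn the latch fully across the tray's front to lock it in. Leave the tape roll, the mug and the carton alone.

Things in the scene. Friction and masses are not known exactly. Their poses are not given: they have to be found in the camera images.
- machine: White part-marking machine fixed to the bench, 221 mm wide, clear roof (64 to 70 mm high), grey rear housing 120 mm high. Origin: on the bench at the middle of the mouth of its slot. x points into it (about world -y), y to the latch side. The slot has no floor (the tray slides in on the bench) and is 161 mm wide, flaring to about 186 mm over the first 40 mm.
- stop (a point): Middle of the slot's stop face, at x = 185 mm in the machine's frame, 10 mm above the bench. Fully home, the tray's leading end bears on it: the tray's origin is then at x = 70 mm, y = 0 in the machine's frame, its axes parallel to the machine's, and 45 mm of the tray stands out of the mouth.
- tray: Loose grey tray, 230 mm (x) x 153 mm (y), 0.4 kg, floor 3 mm, walls 4 mm thick. Origin: centre of its underside. Its +x end goes in first. The +y long wall is the tall bare-steel fence, 22 mm high, the others are 16 mm. Inside faces: fence y = 72.5, low side wall y = -72.5, ends x = +-111 mm. Starts on the bench outside the mouth, a little askew.
- handle (a point): Middle of the tray's handle, 36 mm above the bench at x = -133, y = 0 mm in the tray's frame: a black upright fin along the tray's x, on its -x end, 36 mm long, 12 mm thick (y), from 4 to 50 mm above the bench. Pinch it from above across its 12 mm.
- row (a point): Point on the tray's floor mid-way along it, at x = 0, y = 36.5, z = 3 mm in the tray's frame, where the middle of the straightedge's working edge belongs (within 15 mm along the tray) when it is flush against clips that are up against the fence. Those clips have their origins at y = 54.5 mm, and all within 85 mm of the middle along x.
- clip1: Galvanised steel channel clip, a U section open upward, 80 g: 44 mm long (x) x 36 mm over its two side flanges (y) x 24 mm high, 4 mm thick. Origin: centre of its underside. Lies flat on the bench at any yaw; both ends alike. Take it across the flanges (36 mm). Two to four clips are present; an absent one reads None.
- clip2: Galvanised steel channel clip, a U section open upward, 80 g: 44 mm long (x) x 36 mm over its two side flanges (y) x 24 mm high, 4 mm thick. Origin: centre of its underside. Lies flat on the bench at any yaw; both ends alike. Take it across the flanges (36 mm). Two to four clips are present; an absent one reads None.
- clip3: Galvanised steel channel clip, a U section open upward, 80 g: 44 mm long (x) x 36 mm over its two side flanges (y) x 24 mm high, 4 mm thick. Origin: centre of its underside. Lies flat on the bench at any yaw; both ends alike. Take it across the flanges (36 mm). Two to four clips are present; an absent one reads None.
- clip4: Galvanised steel channel clip, a U section open upward, 80 g: 44 mm long (x) x 36 mm over its two side flanges (y) x 24 mm high, 4 mm thick. Origin: centre of its underside. Lies flat on the bench at any yaw; both ends alike. Take it across the flanges (36 mm). Two to four clips are present; an absent one reads None.
- straightedge: Aluminium straightedge, 0.26 kg, lying flat: blade 190 mm (x) x 45 mm (y) x 6 mm, with an upstanding grip rib 10 mm thick, 150 mm long, along the line y = -15 mm (near the back edge), top 41 mm above the underside. Pinch the rib from above across its 10 mm. Origin: centre of the blade's underside. Working edge: the long one at y = +22.5 mm, further from the rib.
- edge_a (a point): Lower corner of the straightedge's working edge, in its frame x = +90, y = +22.5, z = 0 mm.
- edge_b (a point): Lower corner of the straightedge's working edge, in its frame x = -90, y = +22.5, z = 0 mm.
- latch (a joint): Quarter-turn latch in front of the machine. 0: open, arm along the machine's -x, out of the tray's way (below 0.15 the tray passes). Grows anticlockwise from above to a stop at 1.5 rad: arm along the machine's -y, barring the tray. Arm 60 mm from the pivot, 14 mm wide, 6 to 16 mm above the bench. Stiff (0.06 N m), stays where left. Starts at 0.7 to 1.45.
- latch_grip (a point): Grip point of the latch's black bar knob, on the pivot axis (machine frame x = -58, y = +105 mm), 52 mm above the bench. The bar is 44 mm long, 14 mm thick, parallel to the arm, from 35 to 67 mm above the bench: pinch it from above across its 14 mm.
- tape_roll: Bystander: cardboard tape roll, 100 mm across, 45 mm high. Origin: centre of its underside.
- mug: Bystander: white mug, 76 mm across, 75 mm high. Origin: centre of its underside.
- carton: Bystander: closed carton, 100 x 130 x 70 mm. Origin: centre of its underside.
There are look-alikes about, which are no part of the job. Leave any green look-alike of the clip3 alone. What is shaped like the clip2 but orange is not meant.

How it is judged:
By the outcome, as a careful person would: the job done as asked, in the order asked, and still so for the second after the job is handed in, with the robot touching nothing.
Of clip1, clip2, clip3, clip4 only 2 to 4 are there at a start; the rules pass over those that are not, and their reading is None.
At some moment in a run one of clip1, clip2, clip3, clip4, straightedge may be knocked a few centimetres aside while the robot is not near it.
Once in a run the grip may slacken for a moment while it holds something.
It also fails if it takes over 210 s, if anything falls off the work surface, if the arm or the gripper's body presses on something with over 40 N, if the wrist force passes 120 N, or if a joint passes its speed limit or range.

## Working session

There is one attempt and no reset: what is moved stays moved. The work goes in short steps, Python scripts to look and compute and a tool call to move; the robot and the scene stay as the last step left them, time stands still between calls to the robot, and variables do not carry over. Pictures are saved under pics/ and viewed, at most 14 in all, crops included, and the job is handed in when it is done.

Besides the shell and the picture viewer there is one more tool, called after "Emit:" by a JSON object that holds its "fn" and its "kwargs". move_arm: Moves the arm, as the interface text tells. Its arguments: {"type":"object","properties":{"plan":{"type":"array","items":{"type":"array","items":{"type":"number"}}}},"required":["plan"]}

```bash
mkdir -p pics
cat > h.py <<'E'
import numpy as np, cv2
from cell import readout, camera, get_calibration, sign_off, ctrl
def shot(name, fn=None):
    im,d=camera(name)
    if fn: cv2.imwrite('pics/'+fn, im[:,:,::-1])
    return im,d
def world(name,d):
    c=get_calibration(name); K=c['mtx'];R=np.array(c['R']);t=np.array(c['t'])
    v,u=np.mgrid[:d.shape[0],:d.shape[1]]
    P=np.stack([(u-K[0][2])/K[0][0]*d,(v-K[1][2])/K[1][1]*d,d],-1)
    W=(P-t)@R
    W[d==0]=np.nan
    return W
E
python3 - <<'E'
from h import *
for n in('top','side'):
    im,d=shot(n,n+'0.png'); np.savez(n+'0.npz',im=im,d=d,W=world(n,d))
    c=get_calibration(n); print(n,np.round(c['mtx'],1).tolist(),np.round(c['R'],3).tolist(),np.round(c['t'],3))
s=readout.sense();print(s['t'],s['ee_pos'],np.round(s['tcp_rot'],3),s['gripper_width'],ctrl.tcp_to_grasp)
for n in('top','side'):
    cv2.imwrite(f'pics/{n}0b.png',cv2.resize(cv2.imread(f'pics/{n}0.png'),(800,600)))
E
```

```text
top [[379.0, 0.0, 258.2], [0.0, 379.0, 194.3], [0.0, 0.0, 1.0]] [[0.015, -1.0, -0.005], [-0.996, -0.015, -0.093], [0.093, 0.006, -0.996]] [0.021 0.574 1.179]
side [[486.5, 0.0, 247.3], [0.0, 486.5, 193.0], [0.0, 0.0, 1.0]] [[0.973, -0.233, 0.003], [-0.182, -0.769, -0.613], [0.145, 0.595, -0.79]] [-0.565  0.135  1.351]
0.1 [ 0.13088796 -0.55941733  0.20127369] [[ 0.974  0.228 -0.   ]
 [ 0.228 -0.974  0.002]
 [ 0.    -0.002 -1.   ]] 1.0013104328855051 0.0187
```

View pics/top0b.png

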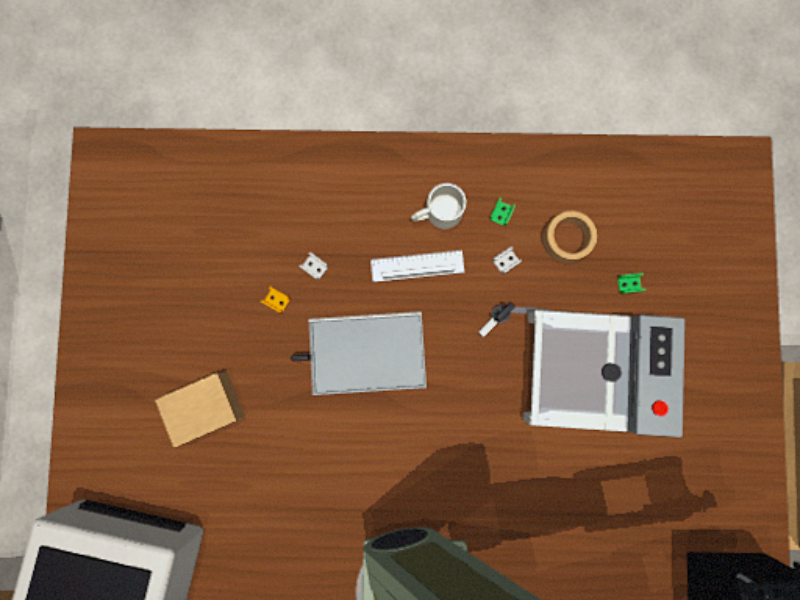

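View pics/side0b.png

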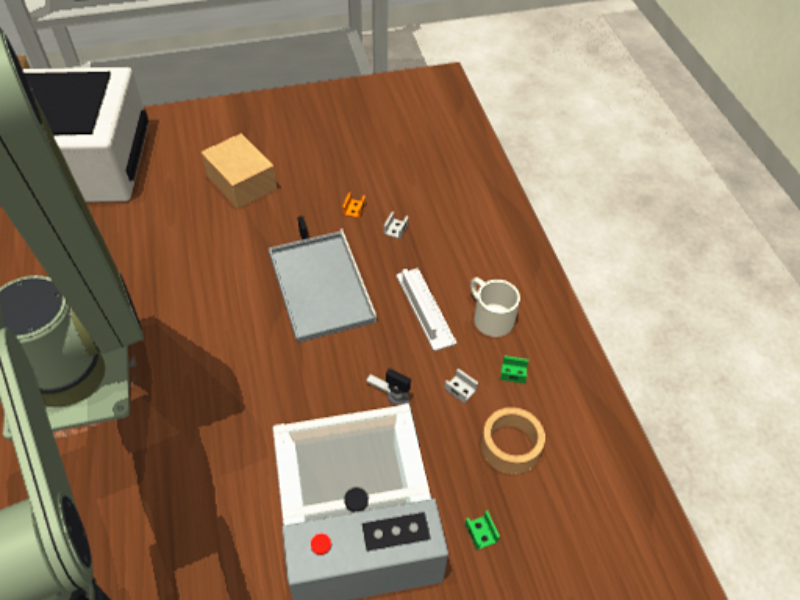

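Top view (800×600): galvanised clips at (313,266) and (507,260). Look-alikes are orange at (276,299) and green at (503,211) and (631,284). The straightedge is at (417,266) with its rib on the robot side, the tray at (368,354) and the latch knob at (502,313). I choose the two grey clips and will check them in a crop while measuring.

```bash
cat >> h.py <<'E'
def blobs(W,mask,roi,amin=15):
    """roi: x0,x1,y0,y1 world; returns list of (n, rect in mm, zmin/max)"""
    m=mask&(W[...,0]>roi[0])&(W[...,0]<roi[1])&(W[...,1]>roi[2])&(W[...,1]<roi[3])
    n,l,st,_=cv2.connectedComponentsWithStats(m.astype(np.uint8),connectivity=8)
    out=[]
    for i in range(1,n):
        if st[i,4]<amin: continue
        P=W[l==i]; r=cv2.minAreaRect((P[:,:2]*1000).astype(np.float32))
        out.append((int(st[i,4]),np.round(r[0],1).tolist(),np.round(r[1],1).tolist(),round(r[2],1),np.round(np.percentile(P[:,2],[5,50,95])*1000,1).tolist(),st[i,:4].tolist()))
    return out
E
python3 - <<'E'
from h import *
roi=(0.2,0.95,-.55,.55)
for n in('top','side'):
    z=np.load(n+'0.npz');W=z['W'];im=z['im']
    tab=W[180:200,130:160] if n=='top' else None
    hsv=cv2.cvtColor(im,cv2.COLOR_RGB2HSV)
    g=(hsv[...,1]<60)&(hsv[...,2]>60)
    print(n)
    for b in blobs(W,g,roi): print(b)
    print('dark')
    for b in blobs(W,(hsv[...,2]<60)&(W[...,2]>.02),(0.2,.8,-.4,.4),6): print(b)
z=np.load('top0.npz')['W']; m=(np.abs(z[...,0]-.75)<.02); print('bench z',np.nanmedian(z[m][:,2]),np.nanstd(z[m][:,2]))
t=cv2.imread('pics/top0.png');s=cv2.imread('pics/side0.png')
c=[t[150:190,180:220],t[147:187,304:344],s[125:165,234:274],s[226:266,275:315]]
r1=np.hstack([cv2.resize(q,(200,200),interpolation=2) for q in c])
r2=np.hstack([cv2.resize(t[145:195,225:315],(400,222),interpolation=2),cv2.resize(s[225:280,220:290],(400,222),interpolation=2)])
cv2.imwrite('pics/crop1.png',np.vstack([r1,r2]))
E
```

```text
top
(644, [776.3, -47.5], [87.7, 123.3], 53.1, [0.0, 21.6, 74.7], [263, 117, 36, 29])
(169, [670.4, -182.6], [40.2, 47.8], 36.1, [-2.0, 4.0, 24.9], [316, 158, 18, 17])
(866, [656.8, 3.4], [49.7, 194.1], 6.9, [-0.1, 6.2, 41.2], [237, 160, 60, 21])
(169, [652.9, 220.0], [51.9, 39.3], 54.0, [-0.8, 3.7, 24.9], [191, 162, 19, 17])
(6679, [445.8, -345.6], [384.6, 240.8], 87.6, [64.7, 70.8, 121.4], [319, 195, 119, 85])
(87, [540.4, -150.3], [20.5, 68.7], 57.4, [-1.7, 15.2, 33.3], [306, 196, 15, 20])
(3553, [473.1, 105.8], [158.6, 235.2], 4.6, [-1.5, 2.7, 16.0], [197, 199, 76, 54])
(22, [508.2, -450.8], [12.9, 11.8], 89.1, [120.1, 123.5, 125.9], [421, 214, 5, 5])
(23, [484.8, -450.2], [11.6, 12.3], 0.8, [120.2, 122.2, 125.4], [421, 222, 5, 5])
(20, [460.0, 235.1], [6.2, 28.4], 0.9, [46.0, 48.8, 51.7], [187, 228, 10, 3])
(26, [459.2, -448.1], [12.8, 14.2], 18.5, [119.3, 123.1, 126.9], [420, 231, 6, 5])
dark
(33, [559.3, -166.3], [13.3, 42.3], 49.0, [35.8, 55.3, 66.6], [317, 194, 12, 12])
(8, [547.7, -169.7], [5.3, 17.0], 34.7, [44.4, 65.2, 68.7], [321, 200, 5, 5])
(14, [466.0, 229.7], [27.0, 
[... 482 characters left out ...]
, [54.7, 49.1], 35.3, [-0.4, 9.0, 24.9], [285, 236, 21, 22])
(10280, [450.9, -304.8], [382.5, 244.5], 87.5, [34.9, 71.2, 121.4], [175, 240, 112, 144])
(36, [509.5, -450.4], [14.5, 14.1], 34.6, [118.9, 122.5, 126.2], [261, 334, 7, 7])
(35, [484.8, -449.1], [13.8, 12.7], 38.5, [120.1, 122.8, 125.2], [250, 336, 7, 7])
(35, [460.2, -446.6], [15.8, 10.9], 77.1, [119.7, 122.5, 126.1], [239, 338, 6, 7])
dark
(55, [461.6, 231.0], [11.4, 38.3], 6.3, [23.2, 44.7, 51.4], [191, 139, 6, 14])
(169, [555.7, -174.8], [19.7, 43.4], 41.6, [35.2, 60.1, 68.8], [247, 237, 16, 15])
(173, [443.6, -373.2], [36.3, 30.4], 78.4, [77.0, 80.6, 83.9], [221, 312, 14, 15])
bench z -0.0006212671719723561 0.19203368276494223
```

View pics/crop1.png

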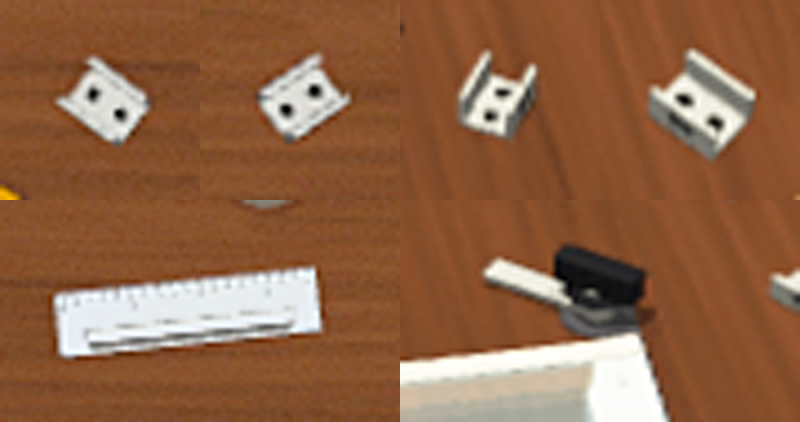

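The crop confirms it: two grey U clips with yaws of about 54° and 126°, the straightedge with its working edge facing away from the robot, and the latch at about 0.8 rad. Next is a move planner.

```bash
cat >> h.py <<'E'
from math import ceil
def plan(*wps):
    """wps: (x,y,z,psi_deg) ; psi = yaw of tool x; None keeps. prints one call per line: [x,y,z,spin] in units"""
    s=readout.sense(); p=np.array(s['ee_pos']); R=np.array(s['tcp_rot'])
    psi=np.degrees(np.arctan2(R[1,0],R[0,0])); z0=R[:,2]
    print('t %.2f'%s['t'],'p',np.round(p*1000,1),'psi %.1f'%psi,'w %.3f'%(s['gripper_width']*85),'gf',np.round(s['grip_force'],1),'F',np.round(s['contact_force'],1),'q6',round(s['joints'][5],2))
    for w in wps:
        q=np.array(w[:3],float); ps=psi if w[3] is None else w[3]
        d=q-p; dp=(ps-psi+180)%360-180
        n=max(1,ceil(np.linalg.norm(d)/0.28-1e-6),ceil(abs(dp)/50))
        while True:
            a=psi; ok=1; out=[]
            for i in range(n):
                c,sn=np.cos(np.radians(a)),np.sin(np.radians(a))
                v=d/n; u=[(v[0]*c+v[1]*sn)/.15,(v[0]*sn-v[1]*c)/.15,-v[2]/.15,-dp/n/180]
                ok&=max(map(abs,u))<=1; out.append(u); a+=dp/n
            if ok: break
            n+=1
        for u in out: print(' ',np.round(u,3).tolist(),'rows',max(ceil(np.linalg.norm(d)/n/.0625),ceil(abs(dp)/n/10.7))+1)
        p=q; psi=psi+dp
E
python3 -c "
from h import *
plan((.6705,-.1826,.12,126),(.6705,-.1826,.005,None))"
```

```text
t 0.10 p [ 130.9 -559.4  201.3] psi 13.2 w 85.111 gf 0.0 F [-0.  -0.5  0.3] q6 -0.02
  [0.815, -0.325, 0.108, -0.125] rows 4
  [0.877, 0.012, 0.108, -0.125] rows 4
  [0.806, 0.348, 0.108, -0.125] rows 4
  [0.61, 0.631, 0.108, -0.125] rows 4
  [0.322, 0.817, 0.108, -0.125] rows 4
  [0.0, 0.0, 0.767, -0.0] rows 3
```

Emit:
{"fn": "move_arm", "kwargs": {"plan": [[1, 0.815, -0.325, 0, -0.125], [1, 0.815, -0.325, 0, -0.125], [1, 0.815, -0.325, 0, -0.125], [1, 0.815, -0.325, 0, -0.125]]}}

```text
t: 0.6
ee_pos: [0.239, -0.4845, 0.2019]
tcp_rot: [[0.812, 0.583, -0.001], [0.583, -0.812, -0.0], [-0.001, -0.0, -1.0]]
contact_force: [-0.6, -0.1, 0.2]
gripper_width: 0.998
grip_force: 0.0
```

Emit:
{"fn": "move_arm", "kwargs": {"plan": [[1, 0.877, 0.012, 0.06, -0.125], [1, 0.877, 0.012, 0.06, -0.125], [1, 0.877, 0.012, 0.06, -0.125], [1, 0.877, 0.012, 0.06, -0.125]]}}

```text
t: 1.1
ee_pos: [0.3461, -0.4102, 0.1929]
tcp_rot: [[0.529, 0.849, -0.001], [0.849, -0.529, -0.0], [-0.001, -0.0, -1.0]]
contact_force: [0.7, 0.1, 1.1]
gripper_width: 0.998
grip_force: 0.0
```

Emit:
{"fn": "move_arm", "kwargs": {"plan": [[1, 0.806, 0.348, 0.16, -0.125], [1, 0.806, 0.348, 0.16, -0.125], [1, 0.806, 0.348, 0.16, -0.125], [1, 0.806, 0.348, 0.16, -0.125]]}}

```text
t: 1.6
ee_pos: [0.454, -0.3354, 0.1689]
tcp_rot: [[0.164, 0.986, -0.001], [0.986, -0.164, -0.001], [-0.001, -0.001, -1.0]]
contact_force: [0.7, -0.7, 1.0]
gripper_width: 1.0
grip_force: 0.0
```

Emit:
{"fn": "move_arm", "kwargs": {"plan": [[1, 0.61, 0.631, 0.16, -0.125], [1, 0.61, 0.631, 0.16, -0.125], [1, 0.61, 0.631, 0.16, -0.125], [1, 0.61, 0.631, 0.16, -0.125]]}}

```text
t: 2.1
ee_pos: [0.5622, -0.2608, 0.1451]
tcp_rot: [[-0.225, 0.974, -0.001], [0.974, 0.225, -0.001], [-0.001, -0.001, -1.0]]
contact_force: [-1.0, -0.6, -0.4]
gripper_width: 1.002
grip_force: 0.0
```

Emit:
{"fn": "move_arm", "kwargs": {"plan": [[1, 0.322, 0.817, 0.16, -0.125], [1, 0.322, 0.817, 0.16, -0.125], [1, 0.322, 0.817, 0.16, -0.125], [1, 0.322, 0.817, 0.16, -0.125], [1, 0.322, 0.817, 0.16, -0.125]]}}

```text
t: 2.72
ee_pos: [0.6701, -0.1863, 0.1219]
tcp_rot: [[-0.58, 0.814, 0.0], [0.814, 0.58, -0.001], [-0.001, -0.0, -1.0]]
contact_force: [0.5, 0.0, -0.5]
gripper_width: 1.0
grip_force: 0.0
```

```bash
python3 -c "
from h import *
plan((.6705,-.1826,.005,126))"
```

```text
t 2.73 p [ 670.1 -186.3  121.9] psi 125.5 w 85.003 gf 0.0 F [ 0.5  0.  -0.5] q6 -0.91
  [0.019, 0.017, 0.779, -0.003] rows 3
```

Emit:
{"fn": "move_arm", "kwargs": {"plan": [[1, 0.019, 0.017, 0.4, -0.003], [1, 0.019, 0.017, 0.6, -0.003], [1, 0.019, 0.017, 0.78, -0.003], [1, 0.019, 0.017, 0.78, -0.003]]}}

```text
t: 3.22
ee_pos: [0.6693, -0.1815, 0.0025]
tcp_rot: [[-0.589, 0.808, -0.005], [0.808, 0.589, 0.001], [0.003, -0.003, -1.0]]
contact_force: [-0.9, 0.8, 0.9]
gripper_width: 0.998
grip_force: 0.0
```

Emit:
{"fn": "move_arm", "kwargs": {"plan": [[-1, 0, 0, 0, 0], [-1, 0, 0, 0, 0], [-1, 0, 0, 0, 0], [-1, 0, 0, 0, 0], [-1, 0, 0, 0, 0]]}}

```text
t: 3.85
ee_pos: [0.672, -0.1804, 0.0042]
tcp_rot: [[-0.591, 0.807, 0.0], [0.807, 0.591, -0.0], [-0.0, 0.0, -1.0]]
contact_force: [-0.6, -0.9, -0.6]
gripper_width: -0.001
grip_force: 0.0
```

Emit:
{"fn": "move_arm", "kwargs": {"plan": [[-1, 0, 0, -0.2, 0], [-1, 0, 0, -0.4, 0], [-1, 0, 0, -0.6, 0], [-1, 0, 0, -0.8, 0], [-1, 0, 0, -0.8, 0]]}}

```text
t: 4.47
ee_pos: [0.6736, -0.1809, 0.1269]
tcp_rot: [[-0.591, 0.807, 0.006], [0.807, 0.591, -0.002], [-0.005, 0.004, -1.0]]
contact_force: [-0.9, 1.3, -0.3]
gripper_width: 0.005
grip_force: 0.0
```

Run:
```python
from h import *
im,d=shot('top','t1.png');W=world('top',d)
hsv=cv2.cvtColor(im,cv2.COLOR_RGB2HSV); g=(hsv[...,1]<60)&(hsv[...,2]>60)
for b in blobs(W,g,(.35,.8,-.25,.3)): print(b)
O=np.array([473.1,105.8])/1e3; a=np.radians(-85.4);X=np.array([np.cos(a),np.sin(a)]);Y=np.array([-X[1],X[0]])
p=O+X*.030+Y*.030; print(p)
plan((*p,.122,94.6),(*p,.012,None))
```

```text
(14018, [519.7, -98.8], [184.8, 416.6], 71.8, [490.5, 606.9, 681.1], [237, 100, 161, 212])
(505, [767.4, -35.3], [65.1, 105.0], 0.0, [1.1, 18.4, 74.7], [263, 121, 35, 25])
(864, [656.5, 3.5], [48.9, 193.8], 6.8, [-0.1, 6.2, 41.4], [237, 160, 60, 21])
(41, [632.5, -211.3], [21.1, 18.7], 27.7, [246.0, 253.6, 266.1], [348, 161, 8, 9])
(167, [653.0, 219.9], [51.9, 39.5], 54.2, [-1.5, 4.1, 25.0], [192, 162, 18, 17])
(3560, [473.1, 105.8], [158.8, 234.8], 4.5, [-1.8, 2.6, 16.2], [197, 199, 76, 54])
(16, [461.6, 232.0], [3.1, 21.7], 0.9, [46.1, 49.0, 52.2], [189, 228, 8, 2])
[0.50540933 0.0783026 ]
t 4.53 p [ 672.3 -180.5  124.8] psi 126.2 w 0.008 gf 0.0 F [ 0.8 -0.1 -0.5] q6 -0.91
  [0.683, 0.041, 0.006, 0.059] rows 3
  [0.679, -0.085, 0.006, 0.059] rows 3
  [0.652, -0.208, 0.006, 0.059] rows 3
  [0.0, 0.0, 0.733, -0.0] rows 3
```

Run:
```python
from h import *
im,d=shot('side','s1.png');W=world('side',d)
hsv=cv2.cvtColor(im,cv2.COLOR_RGB2HSV); g=(hsv[...,1]<60)&(hsv[...,2]>60)&(W[...,2]<.045)
for b in blobs(W,g,(.35,.8,-.3,.3)): print(b)
s=cv2.imread('pics/s1.png');cv2.imwrite('pics/s1c.png',cv2.resize(s[190:300,220:350],(780,600),interpolation=2))
```

```text
(116, [645.5, 216.4], [44.5, 48.6], 54.6, [0.5, 5.6, 25.3], [246, 140, 15, 12])
(3230, [474.7, 110.6], [159.0, 255.2], 4.3, [-1.4, 3.2, 16.8], [172, 147, 69, 72])
(811, [656.2, 8.2], [50.1, 209.0], 6.5, [1.4, 7.3, 41.3], [254, 172, 38, 53])
(58, [789.9, -28.3], [14.7, 21.3], 76.7, [1.5, 10.2, 39.2], [315, 188, 9, 12])
(168, [768.2, -84.4], [17.0, 59.5], 76.4, [4.7, 24.4, 42.7], [307, 204, 22, 12])
(248, [673.0, -176.1], [55.8, 52.6], 34.5, [-0.7, 8.5, 25.1], [285, 237, 21, 21])
(177, [541.5, -158.1], [33.5, 91.2], 39.2, [-0.9, 11.9, 23.3], [235, 239, 27, 22])
```

View pics/s1c.png

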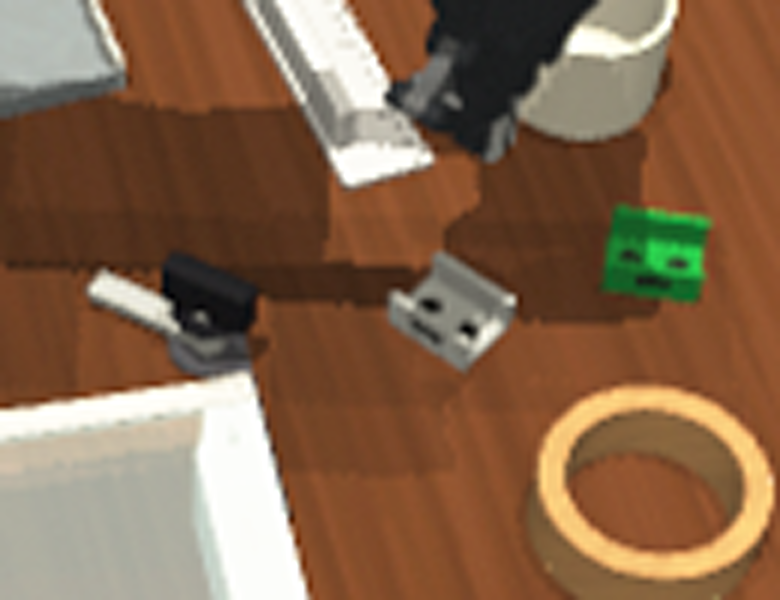

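Run:
```python
from h import *
s=readout.sense();p=np.array(s['ee_pos']);R=np.array(s['tcp_rot'])
o=[]
for n,f in(('side','s1.png'),('top','t1.png')):
    c=get_calibration(n);im=cv2.imread('pics/'+f)
    im=cv2.resize(im,None,fx=6,fy=6,interpolation=2)
    def pr(w):
        q=np.array(c['R'])@w+np.array(c['t']); k=np.array(c['mtx'])@q; return tuple(int(v) for v in (k[:2]/k[2]+.5)*6)
    cv2.line(im,pr(p),pr(p+R[:,0]*.03),(0,0,255),1);cv2.line(im,pr(p),pr(p+R[:,1]*.03),(0,255,0),1)
    for L in((.6705,-.1826),):
        for sgn in(1,-1):
          for a,col in((126,(0,0,255)),(36,(0,255,0))):
            e=np.array([np.cos(np.radians(a)),np.sin(np.radians(a)),0])*.022*sgn
            cv2.line(im,pr(np.array([*L,.024])),pr(np.array([*L,.024])+e),col,1)
    u,v=pr(p); u=max(200,u);o.append(im[v-260:v+240,u-200:u+200])
cv2.imwrite('pics/dbg.png',np.hstack(o))
```

```text
(no output)
```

View pics/dbg.png

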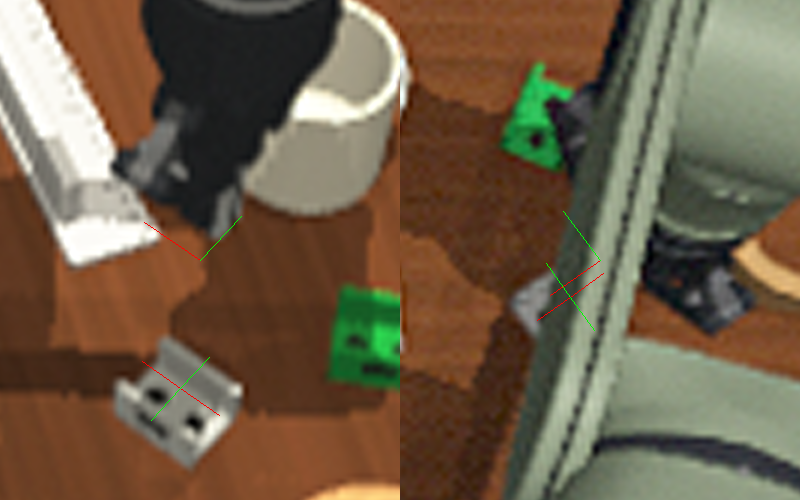

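Emit:
{"fn": "move_arm", "kwargs": {"plan": [[1, 0, 0, 0, 0], [1, 0, 0, 0, 0], [1, 0, 0, 0, 0], [1, 0, 0, 0, 0], [1, 0, 0, 0, 0]]}}

```text
t: 5.2
ee_pos: [0.6719, -0.1805, 0.124]
tcp_rot: [[-0.591, 0.807, -0.0], [0.807, 0.591, -0.0], [-0.0, -0.0, -1.0]]
contact_force: [0.1, -0.2, 0.4]
gripper_width: 0.998
grip_force: 0.0
```

Run:
```python
from h import *
s=readout.sense();print(s['ee_pos'],s['gripper_width'])
im,d=shot('side','s2.png');b=cv2.imread('pics/s2.png');a=cv2.imread('pics/s1.png')
cr=lambda q:cv2.resize(q[175:265,260:320],(400,600),interpolation=2)
cv2.imwrite('pics/pair.png',np.hstack([cr(a),cr(b)]))
for n in ('side',): 
    W=world(n,d)
    m=(W[...,2]>.1)&(W[...,2]<.2); P=W[m]; print(len(P),np.nanmin(P,0),np.nanmax(P,0))
```

```text
[ 0.67192851 -0.18050194  0.12396643] 0.9980365556878816
10273 [-0.10983181 -0.49945175  0.10000148] [0.7179732  0.72909974 0.19998094]
```

View pics/pair.png

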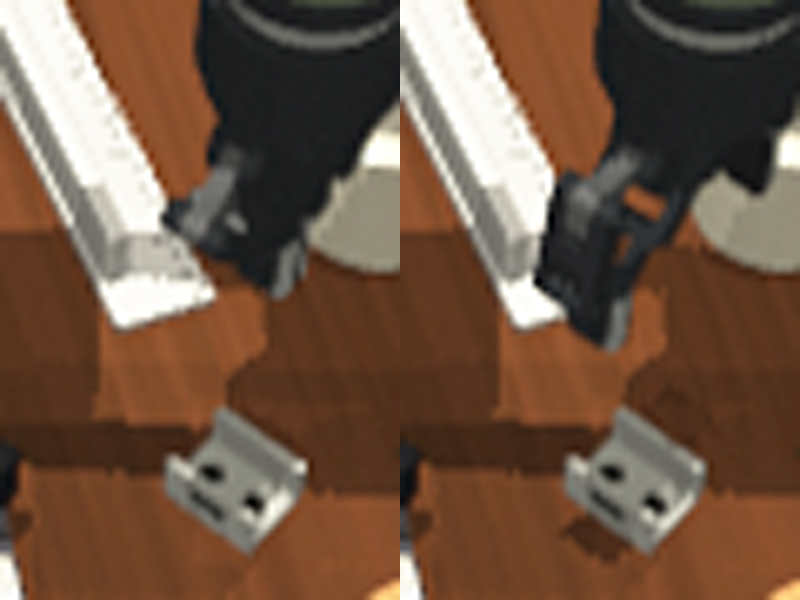

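Run:
```python
from h import *
im,d=shot('side');W=world('side',d)
s=readout.sense();p=np.array(s['ee_pos']);R=np.array(s['tcp_rot'])
L=(W-p)@R
m=(np.linalg.norm(L[...,:2],axis=2)<.07)&(W[...,2]>.08)
P=L[m]*1000
o=np.argsort(-P[:,2])[:60:4]; print(np.round(P[o],0)[:15].tolist()); print(np.percentile(P[:,1],[1,99]),len(P))
```

```text
[[-5.0, -49.0, -41.0], [-3.0, 41.0, -44.0], [-5.0, 42.0, -46.0], [4.0, 45.0, -47.0], [3.0, 40.0, -49.0], [-8.0, -50.0, -50.0], [-11.0, 50.0, -51.0], [-11.0, 45.0, -52.0], [-5.0, 41.0, -54.0], [-12.0, -48.0, -55.0], [-9.0, 43.0, -56.0], [2.0, -57.0, -57.0], [-0.0, -56.0, -57.0], [3.0, -56.0, -59.0], [5.0, -58.0, -59.0]]
[-68.98038725  56.97262706] 4766
```

Run:
```python
from h import *
im,d=shot('side');W=world('side',d)
s=readout.sense();p=np.array(s['ee_pos']);R=np.array(s['tcp_rot'])
c=get_calibration('side')
for l in([0,-50,-13],[0,-50,-41],[0,-50,-60],[0,50,-13]):
    q=c['R']@(p+R@np.array(l)/1000)+c['t'];k=c['mtx']@q;print(l,np.round(k[:2]/k[2],1))
for v in range(200,232,3):
    print(v,[(int(im[v,u].sum()),np.round((W[v,u]-p)@R*1000).astype(int).tolist()) for u in (284,288,292)])
```

```text
[0, -50, -13] [287.2 232.4]
[0, -50, -41] [288.  226.1]
[0, -50, -60] [288.5 221.7]
[0, 50, -13] [310.8 207.7]
200 [(231, [124, 112, 124]), (242, [118, 124, 130]), (332, [0, -46, -142])]
203 [(142, [9, -64, -142]), (334, [1, -61, -145]), (195, [-6, -54, -145])]
206 [(119, [5, -70, -141]), (270, [-4, -68, -146]), (153, [-12, -62, -147])]
209 [(125, [4, -70, -129]), (127, [-6, -69, -138]), (93, [-14, -65, -140])]
212 [(115, [4, -68, -116]), (114, [-8, -71, -129]), (113, [-12, -60, -122])]
215 [(88, [5, -65, -99]), (114, [-10, -72, -121]), (96, [-7, -50, -94])]
218 [(147, [1, -71, -97]), (114, [-11, -73, -111]), (107, [-11, -55, -92])]
221 [(405, [-2, -73, -90]), (98, [-13, -73, -101]), (341, [-8, -48, -69])]
224 [(284, [71, 43, 122]), (84, [-4, -57, -62]), (332, [-11, -50, -61])]
227 [(285, [65, 36, 124]), (257, [57, 43, 124]), (320, [-11, -49, -46])]
230 [(259, [62, 32, 131]), (244, [50, 35, 123]), (239, [42, 43, 125])]
```

```bash
python3 -c "
from h import *
plan((.56,-.065,.124,94.6),(.56,-.065,.035,None))"
```

```text
t 5.35 p [ 672.  -180.5  124.1] psi 126.2 w 84.956 gf 0.0 F [ 0.3  0.8 -0.2] q6 -0.91
  [0.531, -0.074, 0.0, 0.088] rows 3
  [0.491, -0.216, 0.0, 0.088] rows 3
  [0.0, 0.0, 0.593, -0.0] rows 3
```

Emit:
{"fn": "move_arm", "kwargs": {"plan": [[-1, 0.531, -0.074, 0, 0.088], [-1, 0.531, -0.074, 0, 0.088], [-1, 0.531, -0.074, 0, 0.088], [-1, 0.531, -0.074, 0, 0.088]]}}

```text
t: 5.85
ee_pos: [0.617, -0.1234, 0.1244]
tcp_rot: [[-0.349, 0.937, 0.002], [0.937, 0.349, -0.001], [-0.001, 0.001, -1.0]]
contact_force: [0.0, -0.4, 1.2]
gripper_width: 0.146
grip_force: 0.0
```

Emit:
{"fn": "move_arm", "kwargs": {"plan": [[-1, 0.491, -0.216, 0, 0.088], [-1, 0.491, -0.216, 0, 0.088], [-1, 0.491, -0.216, 0, 0.088], [-1, 0.491, -0.216, 0, 0.088], [-1, 0.491, -0.216, 0, 0.088]]}}

```text
t: 6.48
ee_pos: [0.561, -0.066, 0.1239]
tcp_rot: [[-0.079, 0.997, 0.001], [0.997, 0.079, -0.0], [-0.0, 0.001, -1.0]]
contact_force: [0.5, -0.4, -0.2]
gripper_width: -0.001
grip_force: 0.0
```

Emit:
{"fn": "move_arm", "kwargs": {"plan": [[-1, 0, 0, 0.3, 0], [-1, 0, 0, 0.59, 0], [-1, 0, 0, 0.59, 0], [-1, 0, 0, 0.59, 0]]}}

```text
t: 6.98
ee_pos: [0.5614, -0.0655, 0.0367]
tcp_rot: [[-0.079, 0.997, 0.002], [0.997, 0.079, -0.0], [-0.001, 0.002, -1.0]]
contact_force: [0.2, 0.9, 0.2]
gripper_width: 0.004
grip_force: 0.0
```

Emit:
{"fn": "move_arm", "kwargs": {"plan": [[-1, 0, 0, 0.06, 0], [-1, 0, 0, 0.12, 0], [-1, 0, 0, 0.17, 0], [-1, 0, 0, 0.17, 0]]}}

```text
t: 7.48
ee_pos: [0.5593, -0.0649, 0.0093]
tcp_rot: [[-0.079, 0.997, -0.002], [0.997, 0.079, 0.0], [0.0, -0.001, -1.0]]
contact_force: [0.3, 0.1, 0.6]
gripper_width: 0.0
grip_force: 0.0
```

Run:
```python
from h import *
s=readout.sense();p=np.array(s['ee_pos']);R=np.array(s['tcp_rot']);print(p,s['contact_force'])
im,d=shot('side');W=world('side',d); L=(W-p)@R
m=(np.linalg.norm(L[...,:2],axis=2)<.05)&(W[...,2]>.012)
P=L[m]*1000;o=np.argsort(-P[:,2])[:60:5];print(np.round(P[o]).tolist())
```

```text
[ 0.55932298 -0.06490858  0.00929782] [0.30808046 0.13431869 0.56089181]
[[-6.0, -6.0, -33.0], [-12.0, 4.0, -36.0], [-7.0, -9.0, -40.0], [-11.0, 1.0, -41.0], [-14.0, 3.0, -44.0], [-7.0, 11.0, -46.0], [-10.0, -8.0, -48.0], [-7.0, -12.0, -51.0], [-15.0, -3.0, -52.0], [0.0, -13.0, -55.0], [-13.0, -6.0, -56.0], [-11.0, -8.0, -59.0]]
```

Emit:
{"fn": "move_arm", "kwargs": {"plan": [[-1, 0, 0, 0.02, 0], [-1, 0, 0, 0.04, 0], [-1, 0, 0, 0.06, 0], [-1, 0, 0, 0.08, 0], [-1, 0, 0, 0.08, 0]]}}

```text
t: 8.15
ee_pos: [0.5597, -0.065, -0.0023]
tcp_rot: [[-0.079, 0.997, -0.001], [0.997, 0.079, 0.0], [0.0, -0.001, -1.0]]
contact_force: [0.1, -0.5, 0.4]
gripper_width: 0.002
grip_force: 0.0
```

Emit:
{"fn": "move_arm", "kwargs": {"plan": [[-1, 0, 0, 0.02, 0], [-1, 0, 0, 0.03, 0], [-1, 0, 0, 0.04, 0], [-1, 0, 0, 0.04, 0]]}}

```text
t: 8.65
ee_pos: [0.5598, -0.065, -0.0081]
tcp_rot: [[-0.079, 0.997, -0.0], [0.997, 0.079, -0.0], [-0.0, -0.0, -1.0]]
contact_force: [-0.6, -0.2, 0.3]
gripper_width: -0.0
grip_force: 0.0
```

No contact with the reading already at −8 mm, so the reported TCP lies below the real fingertips. I'll keep descending in small steps to find the true offset.

Emit:
{"fn": "move_arm", "kwargs": {"plan": [[-1, 0, 0, 0.02, 0], [-1, 0, 0, 0.04, 0], [-1, 0, 0, 0.05, 0], [-1, 0, 0, 0.05, 0]]}}

```text
t: 9.15
ee_pos: [0.5598, -0.065, -0.0157]
tcp_rot: [[-0.079, 0.997, -0.0], [0.997, 0.079, -0.0], [-0.0, -0.0, -1.0]]
contact_force: [0.0, 0.6, -0.2]
gripper_width: -0.004
grip_force: 0.0
```

Emit:
{"fn": "move_arm", "kwargs": {"plan": [[-1, 0, 0, 0.01, 0], [-1, 0, 0, 0.02, 0], [-1, 0, 0, 0.03, 0], [-1, 0, 0, 0.03, 0]]}}

```text
t: 9.65
ee_pos: [0.5598, -0.065, -0.0202]
tcp_rot: [[-0.079, 0.997, -0.0], [0.997, 0.079, -0.0], [-0.0, -0.0, -1.0]]
contact_force: [-0.5, 0.0, 0.7]
gripper_width: 0.001
grip_force: 0.0
```

Emit:
{"fn": "move_arm", "kwargs": {"plan": [[-1, 0, 0, 0.01, 0], [-1, 0, 0, 0.02, 0], [-1, 0, 0, 0.02, 0]]}}

```text
t: 10.02
ee_pos: [0.5598, -0.065, -0.0232]
tcp_rot: [[-0.079, 0.997, -0.0], [0.997, 0.079, -0.0], [-0.0, -0.0, -1.0]]
contact_force: [-0.6, 1.4, -0.5]
gripper_width: -0.001
grip_force: 0.0
```

Emit:
{"fn": "move_arm", "kwargs": {"plan": [[-1, 0, 0, 0.01, 0], [-1, 0, 0, 0.02, 0], [-1, 0, 0, 0.02, 0]]}}

```text
t: 10.4
ee_pos: [0.5598, -0.065, -0.0262]
tcp_rot: [[-0.079, 0.997, -0.0], [0.997, 0.079, -0.0], [0.0, -0.0, -1.0]]
contact_force: [0.4, 0.0, -0.7]
gripper_width: 0.001
grip_force: 0.0
```

Run:
```python
from h import *
s=readout.sense();p=np.array(s['ee_pos']);R=np.array(s['tcp_rot']);print(p,s['contact_force'],s['t'])
for n in('side','top'):
    im,d=shot(n,n+'_touch.png');W=world(n,d); L=(W-p)@R
    m=(np.linalg.norm(L[...,:2],axis=2)<.05)&(W[...,2]>.006)&(W[...,2]<.05)
    P=L[m]*1000;print(n,len(P))
    for z in range(-70,-20,6):
        q=P[(P[:,2]>=z)&(P[:,2]<z+6)]
        if len(q)>3: print(z,len(q),np.round(np.percentile(q[:,:2],[5,50,95],axis=0)).tolist())
```

```text
[ 0.559775   -0.06500675 -0.02616235] [ 0.36601256  0.00072074 -0.6896572 ] 10.4
side 90
-70 10 [[-14.0, -11.0], [-12.0, 0.0], [-9.0, 6.0]]
-64 7 [[-13.0, -12.0], [-11.0, -5.0], [-8.0, 5.0]]
-58 13 [[-14.0, -13.0], [-10.0, 0.0], [-3.0, 12.0]]
-52 11 [[-13.0, -11.0], [-11.0, -3.0], [-7.0, 14.0]]
-46 16 [[-13.0, -13.0], [-9.0, -1.0], [1.0, 12.0]]
-40 9 [[-14.0, -9.0], [-12.0, -3.0], [-7.0, 5.0]]
top 0
```

Emit:
{"fn": "move_arm", "kwargs": {"plan": [[-1, 0, 0, 0.01, 0], [-1, 0, 0, 0.01, 0]]}}

```text
t: 10.75
ee_pos: [0.5598, -0.065, -0.0276]
tcp_rot: [[-0.079, 0.997, -0.0], [0.997, 0.079, -0.0], [-0.0, -0.0, -1.0]]
contact_force: [0.9, -0.3, 0.5]
gripper_width: 0.001
grip_force: 0.0
```

Emit:
{"fn": "move_arm", "kwargs": {"plan": [[-1, 0, 0, 0.01, 0], [-1, 0, 0, 0.01, 0]]}}

```text
t: 11.0
ee_pos: [0.5598, -0.065, -0.0292]
tcp_rot: [[-0.079, 0.997, -0.0], [0.997, 0.079, -0.0], [-0.0, -0.0, -1.0]]
contact_force: [0.4, 0.6, 0.2]
gripper_width: -0.003
grip_force: 0.0
```

Emit:
{"fn": "move_arm", "kwargs": {"plan": [[-1, 0, 0, 0.01, 0], [-1, 0, 0, 0.01, 0]]}}

```text
t: 11.25
ee_pos: [0.56, -0.065, -0.0293]
tcp_rot: [[-0.079, 0.997, 0.0], [0.997, 0.079, -0.0], [-0.0, 0.0, -1.0]]
contact_force: [-2.0, -0.0, 8.7]
gripper_width: 0.002
grip_force: 4.6
```

Emit:
{"fn": "move_arm", "kwargs": {"plan": [[-1, 0, 0, 0.01, 0], [-1, 0, 0, 0.01, 0]]}}

```text
t: 11.5
ee_pos: [0.56, -0.065, -0.0293]
tcp_rot: [[-0.079, 0.997, 0.001], [0.997, 0.079, -0.0], [-0.0, 0.001, -1.0]]
contact_force: [-6.2, 0.3, 20.3]
gripper_width: 0.003
grip_force: 9.8
```

Contact is at a reading of −29.3 mm, so real fingertip height = reading + 29 mm. I'll correct the planner and retry clip B.

Run:
```python
s=open('h.py').read()
s=s.replace("p=np.array(s['ee_pos']); R","p=np.array(s['ee_pos'])+[0,0,.0293]; R")
open('h.py','w').write(s)
from h import *
plan((.56,-.065,.12,94.6),(.6710,-.1815,.12,126),(.671,-.1815,.003,None))
```

```text
t 11.50 p [560. -65.  -0.] psi 94.5 w 0.259 gf 9.8 F [-6.2  0.3 20.3] q6 -0.21
  [0.0, -0.0, -0.8, -0.0] rows 3
  [-0.834, 0.675, -0.0, -0.174] rows 4
  [0.0, 0.0, 0.78, -0.0] rows 3
```

Emit:
{"fn": "move_arm", "kwargs": {"plan": [[-1, 0, 0, -0.4, 0], [1, 0, 0, -0.82, 0], [1, 0, 0, -0.82, 0]]}}

```text
t: 11.88
ee_pos: [0.5637, -0.0655, 0.0963]
tcp_rot: [[-0.079, 0.997, 0.012], [0.997, 0.079, -0.002], [-0.003, 0.012, -1.0]]
contact_force: [0.4, -0.2, -0.1]
gripper_width: 0.415
grip_force: 0.0
```

Emit:
{"fn": "move_arm", "kwargs": {"plan": [[1, -0.834, 0.675, 0, -0.174], [1, -0.834, 0.675, 0, -0.174], [1, -0.834, 0.675, 0, -0.174], [1, -0.834, 0.675, 0, -0.174], [1, -0.834, 0.675, 0, -0.174]]}}

```text
t: 12.5
ee_pos: [0.6694, -0.181, 0.0895]
tcp_rot: [[-0.585, 0.811, -0.003], [0.811, 0.585, 0.001], [0.003, -0.002, -1.0]]
contact_force: [0.6, 0.3, -0.1]
gripper_width: 0.995
grip_force: 0.0
```

Emit:
{"fn": "move_arm", "kwargs": {"plan": [[1, 0, 0, 0.4, 0], [1, 0, 0, 0.78, 0], [1, 0, 0, 0.78, 0], [1, 0, 0, 0.78, 0]]}}

```text
t: 13.0
ee_pos: [0.6719, -0.1814, -0.0238]
tcp_rot: [[-0.586, 0.81, 0.003], [0.81, 0.586, -0.001], [-0.002, 0.002, -1.0]]
contact_force: [0.5, -0.2, 0.9]
gripper_width: 1.0
grip_force: 0.0
```

Emit:
{"fn": "move_arm", "kwargs": {"plan": [[-1, 0, 0, 0, 0], [-1, 0, 0, 0, 0], [-1, 0, 0, 0, 0], [-1, 0, 0, 0, 0], [-1, 0, 0, 0, 0]]}}

```text
t: 13.62
ee_pos: [0.6717, -0.1821, -0.0243]
tcp_rot: [[-0.586, 0.811, 0.003], [0.811, 0.586, -0.001], [-0.002, 0.002, -1.0]]
contact_force: [-0.4, 0.2, 6.0]
gripper_width: 0.402
grip_force: 62.1
```

Emit:
{"fn": "move_arm", "kwargs": {"plan": [[-1, 0, 0, -0.2, 0], [-1, 0, 0, -0.4, 0], [-1, 0, 0, -0.6, 0], [-1, 0, 0, -0.8, 0], [-1, 0, 0, -0.8, 0]]}}

```text
t: 14.25
ee_pos: [0.6723, -0.1822, 0.0968]
tcp_rot: [[-0.586, 0.811, 0.005], [0.811, 0.586, -0.002], [-0.004, 0.003, -1.0]]
contact_force: [0.6, -0.0, -0.5]
gripper_width: 0.405
grip_force: 61.3
```

Run:
```python
from h import *
plan((.50541,.0783,.122,94.6),(.50541,.0783,.007,None))
```

```text
t 14.25 p [ 672.3 -182.2  126.1] psi 125.8 w 34.428 gf 61.3 F [ 0.6 -0.  -0.5] q6 -0.91
  [0.686, 0.038, 0.009, 0.058] rows 3
  [0.682, -0.086, 0.009, 0.058] rows 3
  [0.655, -0.208, 0.009, 0.058] rows 3
  [0.0, 0.0, 0.767, -0.0] rows 3
```

Emit:
{"fn": "move_arm", "kwargs": {"plan": [[-1, 0.686, 0.038, 0, 0.058], [-1, 0.686, 0.038, 0, 0.058], [-1, 0.686, 0.038, 0, 0.058]]}}

```text
t: 14.62
ee_pos: [0.6124, -0.0926, 0.0925]
tcp_rot: [[-0.431, 0.902, -0.004], [0.902, 0.431, 0.001], [0.003, -0.004, -1.0]]
contact_force: [-0.2, -0.5, -0.4]
gripper_width: 0.408
grip_force: 61.3
```

Emit:
{"fn": "move_arm", "kwargs": {"plan": [[-1, 0.682, -0.086, 0, 0.058], [-1, 0.682, -0.086, 0, 0.058], [-1, 0.682, -0.086, 0, 0.058]]}}

```text
t: 15.0
ee_pos: [0.558, -0.0069, 0.0931]
tcp_rot: [[-0.261, 0.965, -0.002], [0.965, 0.261, -0.0], [0.001, -0.002, -1.0]]
contact_force: [0.4, -0.3, 0.1]
gripper_width: 0.404
grip_force: 61.3
```

Emit:
{"fn": "move_arm", "kwargs": {"plan": [[-1, 0.655, -0.221, 0, 0.058], [-1, 0.655, -0.221, 0, 0.058], [-1, 0.655, -0.221, 0, 0.058], [-1, 0.655, -0.221, 0, 0.058], [-1, 0.655, -0.221, 0, 0.058]]}}

```text
t: 15.62
ee_pos: [0.5033, 0.0771, 0.0938]
tcp_rot: [[-0.077, 0.997, 0.001], [0.997, 0.077, -0.0], [-0.0, 0.001, -1.0]]
contact_force: [0.1, -0.4, -1.1]
gripper_width: 0.404
grip_force: 61.3
```

Run:
```python
from h import *
plan((.5034,.0781,.0085,94.6))
```

```text
t 15.62 p [503.3  77.1 123.1] psi 94.4 w 34.357 gf 61.3 F [ 0.1 -0.4 -1.1] q6 0.05
  [0.006, 0.001, 0.764, -0.001] rows 3
```

Place, release, lift; then plan for clip A.

Emit:
{"fn": "move_arm", "kwargs": {"plan": [[-1, 0.006, 0, 0.3, -0.001], [-1, 0.006, 0, 0.55, -0.001], [-1, 0.006, 0, 0.7, -0.001], [-1, 0.006, 0, 0.76, -0.001], [-1, 0.006, 0, 0.76, -0.001]]}}

```text
t: 16.25
ee_pos: [0.5029, 0.0786, -0.02]
tcp_rot: [[-0.081, 0.997, 0.0], [0.997, 0.081, -0.0], [-0.0, 0.0, -1.0]]
contact_force: [-0.5, 0.1, 0.2]
gripper_width: 0.403
grip_force: 61.3
```

Emit:
{"fn": "move_arm", "kwargs": {"plan": [[0.08, 0, 0, 0, 0], [0.08, 0, 0, 0, 0], [0.08, 0, 0, 0, 0]]}}

```text
t: 16.62
ee_pos: [0.5024, 0.0791, -0.0196]
tcp_rot: [[-0.082, 0.997, 0.001], [0.997, 0.082, 0.0], [-0.0, 0.001, -1.0]]
contact_force: [0.4, -0.2, 0.1]
gripper_width: 0.541
grip_force: 0.0
```

Emit:
{"fn": "move_arm", "kwargs": {"plan": [[0.08, 0, 0, -0.2, 0], [0.08, 0, 0, -0.5, 0], [1, 0, 0, -0.76, 0], [1, 0, 0, -0.76, 0]]}}

```text
t: 17.12
ee_pos: [0.5045, 0.0795, 0.0972]
tcp_rot: [[-0.082, 0.997, 0.008], [0.997, 0.082, 0.001], [0.0, 0.008, -1.0]]
contact_force: [-0.4, 0.2, -0.5]
gripper_width: 0.935
grip_force: 0.0
```

Run:
```python
from h import *
plan((.653,.22,.12,54),(.653,.22,.003,None))
im,d=shot('side');W=world('side',d)
hsv=cv2.cvtColor(im,cv2.COLOR_RGB2HSV); g=(hsv[...,1]<60)&(hsv[...,2]>60)&(W[...,2]<.045)
for b in blobs(W,g,(.35,.8,-.3,.3)): print(b)
```

```text
t 17.12 p [504.5  79.5 126.5] psi 94.7 w 79.440 gf 0.0 F [-0.4  0.2 -0.5] q6 0.05
  [0.426, 0.532, 0.022, 0.113] rows 3
  [0.584, 0.351, 0.022, 0.113] rows 3
  [0.0, 0.0, 0.78, -0.0] rows 3
(151, [653.0, 226.4], [74.2, 46.9], 67.5, [-1.0, 6.3, 25.6], [246, 136, 15, 16])
(3145, [474.3, 110.2], [158.4, 255.3], 4.2, [-1.5, 3.4, 18.3], [172, 147, 69, 72])
(818, [656.5, 9.6], [50.8, 208.9], 6.4, [1.2, 7.3, 41.1], [254, 172, 38, 53])
(24, [753.4, 1.2], [10.4, 17.1], 29.7, [17.5, 27.5, 42.8], [302, 182, 4, 10])
(144, [779.1, -25.1], [18.4, 45.4], 71.4, [2.4, 20.5, 42.0], [308, 187, 16, 13])
(206, [761.9, -75.7], [28.6, 70.7], 60.3, [5.9, 24.7, 43.5], [304, 199, 25, 16])
(174, [541.7, -157.4], [31.7, 90.2], 38.1, [-0.3, 11.0, 23.0], [235, 240, 27, 21])
```

Emit:
{"fn": "move_arm", "kwargs": {"plan": [[1, 0.426, 0.532, 0.02, 0.113], [1, 0.426, 0.532, 0.02, 0.113], [1, 0.426, 0.532, 0.02, 0.113], [1, 0.426, 0.532, 0.02, 0.113]]}}

```text
t: 17.68
ee_pos: [0.5747, 0.1488, 0.0894]
tcp_rot: [[0.268, 0.963, -0.004], [0.963, -0.268, -0.001], [-0.002, -0.003, -1.0]]
contact_force: [0.5, 0.9, -0.1]
gripper_width: 1.003
grip_force: 0.0
```

Emit:
{"fn": "move_arm", "kwargs": {"plan": [[1, 0.584, 0.351, 0.02, 0.113], [1, 0.584, 0.351, 0.02, 0.113], [1, 0.584, 0.351, 0.02, 0.113], [1, 0.584, 0.351, 0.02, 0.113]]}}

```text
t: 18.18
ee_pos: [0.6492, 0.2183, 0.0874]
tcp_rot: [[0.587, 0.81, -0.002], [0.81, -0.587, -0.001], [-0.002, -0.001, -1.0]]
contact_force: [-1.0, -1.0, -0.9]
gripper_width: 1.001
grip_force: 0.0
```

Emit:
{"fn": "move_arm", "kwargs": {"plan": [[1, 0, 0, 0.4, 0], [1, 0, 0, 0.78, 0], [1, 0, 0, 0.78, 0], [1, 0, 0, 0.78, 0]]}}

```text
t: 18.68
ee_pos: [0.6518, 0.2193, -0.0267]
tcp_rot: [[0.588, 0.809, 0.003], [0.809, -0.588, 0.001], [0.002, 0.002, -1.0]]
contact_force: [0.6, 0.1, 0.4]
gripper_width: 1.0
grip_force: 0.0
```

Emit:
{"fn": "move_arm", "kwargs": {"plan": [[-1, 0, 0, 0, 0], [-1, 0, 0, 0, 0], [-1, 0, 0, 0, 0], [-1, 0, 0, 0, 0], [-1, 0, 0, 0, 0]]}}

```text
t: 19.3
ee_pos: [0.6516, 0.2199, -0.0274]
tcp_rot: [[0.587, 0.809, 0.002], [0.809, -0.587, 0.001], [0.002, 0.002, -1.0]]
contact_force: [-0.7, -0.3, 6.1]
gripper_width: 0.408
grip_force: 62.1
```

Emit:
{"fn": "move_arm", "kwargs": {"plan": [[-1, 0, 0, -0.2, 0], [-1, 0, 0, -0.4, 0], [-1, 0, 0, -0.6, 0], [-1, 0, 0, -0.8, 0], [-1, 0, 0, -0.8, 0]]}}

```text
t: 19.92
ee_pos: [0.6523, 0.2201, 0.0938]
tcp_rot: [[0.587, 0.809, 0.005], [0.809, -0.587, 0.002], [0.005, 0.003, -1.0]]
contact_force: [-0.2, 0.0, -0.6]
gripper_width: 0.41
grip_force: 61.3
```

Run:
```python
from h import *
plan((.4986,.1379,.125,94.6),(.4986,.1379,.0085,None))
```

```text
t 19.93 p [652.3 220.1 123.1] psi 54.0 w 34.859 gf 61.3 F [-0.2  0.  -0.6] q6 0.94
  [-0.523, -0.254, -0.006, -0.113] rows 3
  [-0.402, -0.419, -0.006, -0.113] rows 3
  [0.0, 0.0, 0.777, -0.0] rows 3
```

Emit:
{"fn": "move_arm", "kwargs": {"plan": [[-1, -0.523, -0.254, 0, -0.113], [-1, -0.523, -0.254, 0, -0.113], [-1, -0.523, -0.254, 0, -0.113], [-1, -0.523, -0.254, 0, -0.113]]}}

```text
t: 20.42
ee_pos: [0.5746, 0.1788, 0.0905]
tcp_rot: [[0.271, 0.963, 0.0], [0.963, -0.271, 0.0], [0.0, 0.0, -1.0]]
contact_force: [-0.2, -0.5, -0.2]
gripper_width: 0.407
grip_force: 61.3
```

Emit:
{"fn": "move_arm", "kwargs": {"plan": [[-1, -0.402, -0.419, 0, -0.113], [-1, -0.402, -0.419, 0, -0.113], [-1, -0.402, -0.419, 0, -0.113], [-1, -0.402, -0.419, 0, -0.113], [-1, -0.402, -0.419, 0, -0.113]]}}

```text
t: 21.05
ee_pos: [0.4985, 0.138, 0.0909]
tcp_rot: [[-0.081, 0.997, 0.001], [0.997, 0.081, 0.0], [0.0, 0.001, -1.0]]
contact_force: [-1.3, -1.2, -0.5]
gripper_width: 0.407
grip_force: 61.3
```

Run:
```python
from h import *
plan((.4986,.1379,.006,94.6))
```

```text
t 21.05 p [498.5 138.  120.2] psi 94.7 w 34.563 gf 61.3 F [-1.3 -1.2 -0.5] q6 0.17
  [-0.001, 0.0, 0.761, 0.0] rows 3
```

Place A, release, lift, and back off to look from the top.

Emit:
{"fn": "move_arm", "kwargs": {"plan": [[-1, 0, 0, 0.3, 0], [-1, 0, 0, 0.55, 0], [-1, 0, 0, 0.7, 0], [-1, 0, 0, 0.76, 0], [-1, 0, 0, 0.76, 0]]}}

```text
t: 21.68
ee_pos: [0.4978, 0.1376, -0.0231]
tcp_rot: [[-0.082, 0.997, 0.001], [0.997, 0.082, 0.0], [-0.0, 0.001, -1.0]]
contact_force: [0.5, -0.8, -0.9]
gripper_width: 0.408
grip_force: 61.6
```

Emit:
{"fn": "move_arm", "kwargs": {"plan": [[0.08, 0, 0, 0, 0], [0.08, 0, 0, 0, 0], [0.08, 0, 0, 0, 0]]}}

```text
t: 22.05
ee_pos: [0.4973, 0.1374, -0.0226]
tcp_rot: [[-0.082, 0.997, 0.001], [0.997, 0.082, 0.0], [0.0, 0.001, -1.0]]
contact_force: [-0.3, 0.7, -0.1]
gripper_width: 0.539
grip_force: 0.0
```

Emit:
{"fn": "move_arm", "kwargs": {"plan": [[0.08, 0, 0, -0.2, 0], [0.08, 0, 0, -0.5, 0], [1, 0, 0, -0.8, 0], [1, 0, 0, -0.8, 0]]}}

```text
t: 22.55
ee_pos: [0.4997, 0.138, 0.1008]
tcp_rot: [[-0.082, 0.997, 0.009], [0.997, 0.082, 0.002], [0.001, 0.009, -1.0]]
contact_force: [-0.1, -0.9, -0.1]
gripper_width: 0.936
grip_force: 0.0
```

Emit:
{"fn": "move_arm", "kwargs": {"plan": [[1, 0.9, 0.9, 0, 0], [1, 0.9, 0.9, 0, 0], [1, 0.9, 0.9, 0, 0], [1, 0.9, 0.9, 0, 0], [1, 0.9, 0.9, 0, 0]]}}

```text
t: 23.18
ee_pos: [0.6193, 0.2823, 0.0954]
tcp_rot: [[-0.082, 0.997, -0.003], [0.997, 0.082, -0.002], [-0.002, -0.003, -1.0]]
contact_force: [-0.1, 0.2, -0.1]
gripper_width: 1.002
grip_force: 0.0
```

Run:
```python
from h import *
for n in('top','side'):
    im,d=shot(n,n+'3.png');W=world(n,d);np.savez(n+'3.npz',im=im,d=d,W=W)
    hsv=cv2.cvtColor(im,cv2.COLOR_RGB2HSV); g=(hsv[...,1]<60)&(hsv[...,2]>60)&(W[...,2]<.08)
    for b in blobs(W,g,(.35,.75,-.2,.35)): print(b)
    print('hi');
    for b in blobs(W,g&(W[...,2]>.0215),(.42,.58,0,.22),3): print(b)
plan((.6565,.0034,.14,96.9))
t=cv2.imread('pics/top3.png');s=cv2.imread('pics/side3.png')
cv2.imwrite('pics/v3.png',np.hstack([cv2.resize(t[145:265,180:300],(400,400),interpolation=2),cv2.resize(s[135:275,150:290],(400,400),interpolation=2)]))
```

```text
(16, [747.5, 8.0], [12.6, 4.8], 89.8, [27.7, 50.0, 60.9], [264, 137, 5, 5])
(113, [742.2, -52.8], [58.7, 14.4], 89.9, [9.8, 48.5, 76.0], [276, 137, 20, 9])
(864, [656.7, 3.3], [49.3, 194.1], 7.0, [-0.3, 6.1, 40.9], [237, 160, 60, 21])
(144, [546.8, -158.9], [34.0, 88.6], 44.9, [-0.0, 16.0, 67.5], [306, 195, 24, 21])
(3539, [473.2, 105.5], [158.8, 234.7], 4.6, [-1.7, 3.0, 18.4], [197, 199, 76, 54])
hi
(7, [550.1, 55.8], [3.4, 12.7], 0.9, [21.8, 22.8, 24.0], [248, 201, 5, 2])
(7, [542.2, 156.2], [3.2, 15.9], 0.5, [22.0, 22.9, 24.6], [216, 203, 6, 2])
(3, [544.0, 135.3], [0.1, 6.3], 1.6, [23.0, 23.3, 24.4], [224, 203, 3, 1])
(6, [544.5, 109.4], [2.9, 13.2], 14.6, [23.6, 24.7, 25.8], [231, 202, 5, 2])
(4, [546.3, 94.0], [3.1, 6.3], 1.9, [22.3, 23.5, 26.0], [237, 202, 3, 2])
(5, [538.2, 206.7], [3.2, 9.4], 2.5, [22.0, 22.9, 25.5], [201, 204, 4, 2])
(19, [517.6, 79.1], [3.3, 41.6], 1.6, [22.6, 26.4, 29.8], [236, 211, 14, 2])
(19, [513.7, 135.8], [3.4, 41.2], 1.3, [23.1, 25.9, 29.6], [218, 212, 14, 2])
(18, [486.0, 78.3], [3.2, 41.3], 1.2, [24.3, 25.1, 29.4], [236, 221, 14, 2])
(18, [480.7,
[... 697 characters left out ...]

(17, [513.9, 137.0], [4.8, 43.0], 5.7, [23.7, 26.2, 29.2], [214, 162, 5, 11])
(19, [482.4, 132.1], [4.0, 41.8], 3.8, [22.1, 26.0, 29.0], [204, 165, 5, 12])
(4, [546.4, 102.9], [7.8, 3.1], 77.9, [21.8, 23.5, 23.7], [228, 173, 2, 3])
(18, [518.7, 79.5], [4.2, 41.2], 4.4, [22.7, 25.9, 29.5], [219, 176, 5, 11])
(3, [549.1, 86.5], [8.9, 2.9], 78.8, [22.1, 22.4, 27.8], [230, 177, 2, 2])
(20, [487.0, 74.3], [4.1, 46.1], 3.4, [22.6, 26.7, 30.3], [209, 178, 5, 13])
(4, [551.3, 68.9], [10.8, 3.1], 77.5, [21.8, 22.5, 25.0], [232, 181, 2, 4])
t 23.27 p [619.2 281.6 125.8] psi 94.7 w 85.136 gf 0.0 F [ 0.2 -0.4  0.1] q6 0.33
  [-0.934, 0.049, -0.047, -0.006] rows 4
  [-0.935, 0.03, -0.047, -0.006] rows 4
```

View pics/v3.png

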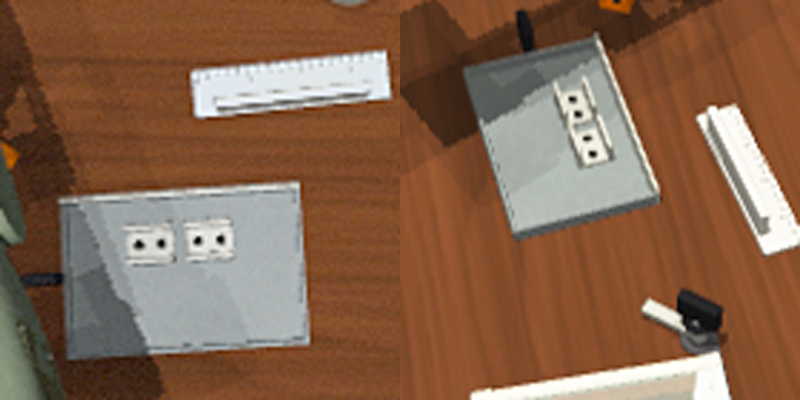

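The side-by-side view shows both clips standing square in the tray at left-panel (149,243) and (208,240), with a gap to the fence. The straightedge is unmoved. Next, grasp the rib at about (641.8, 1.6).

Emit:
{"fn": "move_arm", "kwargs": {"plan": [[0.2, -0.93, 0.0, -0.05, -0.006], [0.2, -0.93, 0.0, -0.05, -0.006], [0.2, -0.93, 0.0, -0.05, -0.006], [0.2, -0.93, 0.0, -0.05, -0.006]]}}

```text
t: 23.78
ee_pos: [0.6314, 0.1426, 0.1051]
tcp_rot: [[-0.098, 0.995, 0.0], [0.995, 0.098, 0.001], [0.0, 0.0, -1.0]]
contact_force: [0.1, 0.8, -0.6]
gripper_width: 0.601
grip_force: 0.0
```

Emit:
{"fn": "move_arm", "kwargs": {"plan": [[0.2, -0.93, 0.0, -0.05, -0.006], [0.2, -0.93, 0.0, -0.05, -0.006], [0.2, -0.93, 0.0, -0.05, -0.006], [0.2, -0.93, 0.0, -0.05, -0.006], [0.2, -0.93, 0.0, -0.05, -0.006]]}}

```text
t: 24.4
ee_pos: [0.6457, 0.0073, 0.1118]
tcp_rot: [[-0.121, 0.993, -0.0], [0.993, 0.121, 0.001], [0.001, -0.0, -1.0]]
contact_force: [0.6, -0.0, 1.5]
gripper_width: 0.601
grip_force: 0.0
```

Run:
```python
from h import *
plan((.6418,.0016,.010,96.9))
```

```text
t 24.40 p [645.7   7.3 141.1] psi 97.0 w 51.095 gf 0.0 F [ 0.6 -0.   1.5] q6 -0.13
  [-0.034, -0.03, 0.874, 0.0] rows 4
```

Emit:
{"fn": "move_arm", "kwargs": {"plan": [[0.2, -0.034, -0.03, 0.4, 0], [0.2, -0.034, -0.03, 0.7, 0], [0.2, -0.034, -0.03, 0.87, 0], [0.2, -0.034, -0.03, 0.87, 0], [0.2, -0.034, -0.03, 0.87, 0]]}}

```text
t: 25.02
ee_pos: [0.6431, 0.0007, -0.0173]
tcp_rot: [[-0.121, 0.993, 0.002], [0.993, 0.121, 0.0], [-0.0, 0.002, -1.0]]
contact_force: [0.5, 0.4, -0.4]
gripper_width: 0.599
grip_force: 0.0
```

Emit:
{"fn": "move_arm", "kwargs": {"plan": [[-1, 0, 0, 0, 0], [-1, 0, 0, 0, 0], [-1, 0, 0, 0, 0], [-1, 0, 0, 0, 0], [-1, 0, 0, 0, 0]]}}

```text
t: 25.65
ee_pos: [0.6428, -0.0005, -0.0173]
tcp_rot: [[-0.119, 0.993, 0.002], [0.993, 0.119, 0.0], [-0.0, 0.002, -1.0]]
contact_force: [-0.4, -0.2, 5.8]
gripper_width: 0.108
grip_force: 59.9
```

Emit:
{"fn": "move_arm", "kwargs": {"plan": [[-1, 0, 0, -0.15, 0], [-1, 0, 0, -0.3, 0], [-1, 0, 0, -0.45, 0], [-1, 0, 0, -0.6, 0], [-1, 0, 0, -0.6, 0]]}}

```text
t: 26.28
ee_pos: [0.643, -0.0006, 0.0727]
tcp_rot: [[-0.119, 0.993, 0.003], [0.993, 0.119, -0.0], [-0.001, 0.003, -1.0]]
contact_force: [-0.2, 0.4, -1.4]
gripper_width: 0.11
grip_force: 59.0
```

Run:
```python
from h import *
plan((.4377,.1028,.10,94.6))
im,d=shot('side','s4.png');W=world('side',d)
hsv=cv2.cvtColor(im,cv2.COLOR_RGB2HSV); g=(hsv[...,1]<60)&(hsv[...,2]>60)
for b in blobs(W,g,(.55,.7,-.15,.15)): print(b)
```

```text
t 26.27 p [ 6.43e+02 -6.00e-01  1.02e+02] psi 96.9 w 9.338 gf 59.0 F [-0.2  0.4 -1.4] q6 -0.14
  [0.424, -0.638, 0.007, 0.006] rows 3
  [0.411, -0.647, 0.007, 0.006] rows 3
(3334, [615.6, -2.9], [117.7, 133.1], 88.5, [321.7, 457.4, 505.0], [229, 43, 70, 94])
(57, [633.9, -28.8], [17.5, 54.5], 67.2, [276.1, 281.8, 290.9], [261, 137, 23, 6])
(27, [593.1, -4.6], [22.6, 15.2], 36.5, [193.9, 201.8, 210.4], [248, 153, 10, 9])
(32, [621.6, 27.3], [103.2, 20.9], 68.3, [94.1, 116.3, 200.1], [254, 159, 9, 7])
(566, [658.6, -28.8], [52.9, 133.0], 7.4, [91.9, 97.3, 132.8], [266, 168, 29, 38])
(67, [553.8, 31.8], [7.2, 82.3], 0.2, [2.5, 18.2, 24.8], [232, 181, 9, 26])
```

Emit:
{"fn": "move_arm", "kwargs": {"plan": [[-1, 0.15, -0.22, 0, 0.006], [-1, 0.3, -0.44, 0, 0.006], [-1, 0.424, -0.638, 0, 0.006], [-1, 0.424, -0.638, 0, 0.006]]}}

```text
t: 26.82
ee_pos: [0.5356, 0.0518, 0.0699]
tcp_rot: [[-0.102, 0.995, -0.006], [0.995, 0.102, -0.0], [0.0, -0.006, -1.0]]
contact_force: [0.6, -0.5, -1.6]
gripper_width: 0.109
grip_force: 59.2
```

Emit:
{"fn": "move_arm", "kwargs": {"plan": [[-1, 0.15, -0.22, 0, 0.006], [-1, 0.28, -0.44, 0, 0.006], [-1, 0.4, -0.645, 0, 0.006], [-1, 0.4, -0.645, 0, 0.006], [-1, 0.4, -0.645, 0, 0.006]]}}

```text
t: 27.45
ee_pos: [0.4384, 0.1011, 0.0713]
tcp_rot: [[-0.082, 0.997, 0.001], [0.997, 0.082, -0.0], [-0.0, 0.001, -1.0]]
contact_force: [0.1, -0.0, -3.2]
gripper_width: 0.105
grip_force: 59.4
```

Run:
```python
from h import *
plan((.4377,.101,.016,94.6))
im,d=shot('side','s5.png');W=world('side',d)
hsv=cv2.cvtColor(im,cv2.COLOR_RGB2HSV); g=(hsv[...,1]<60)&(hsv[...,2]>60)
for b in blobs(W,g&(W[...,2]>.05)&(W[...,2]<.14),(.4,.6,-.15,.25)): print(b)
for b in blobs(W,g&(W[...,2]>.022)&(W[...,2]<.04),(.42,.58,0,.22),3): print(b)
cv2.imwrite('pics/v5.png',cv2.resize(cv2.imread('pics/s5.png')[120:240,150:290],(700,600),interpolation=2))
```

```text
t 27.45 p [438.4 101.1 100.6] psi 94.7 w 8.905 gf 59.4 F [ 0.1 -0.  -3.2] q6 0.12
  [0.0, -0.005, 0.564, 0.001] rows 3
(584, [449.4, 85.8], [55.9, 165.4], 4.4, [90.8, 95.5, 130.9], [185, 149, 28, 43])
(18, [514.0, 136.8], [3.8, 44.8], 4.2, [23.6, 25.9, 30.7], [214, 162, 5, 12])
(3, [547.9, 107.2], [1.3, 6.7], 14.2, [22.1, 23.3, 24.3], [228, 172, 2, 3])
(18, [518.5, 79.8], [4.4, 40.6], 6.5, [23.0, 26.4, 31.0], [219, 176, 5, 11])
(4, [548.1, 87.6], [3.9, 9.8], 5.3, [23.7, 24.4, 26.2], [229, 176, 3, 4])
(4, [549.1, 69.3], [1.8, 12.0], 17.7, [22.6, 23.9, 25.4], [231, 181, 3, 3])
(4, [488.2, 56.4], [7.6, 3.1], 79.7, [22.6, 24.4, 25.3], [212, 188, 2, 3])
(3, [552.9, 44.2], [2.2, 5.6], 19.8, [23.3, 23.8, 24.3], [234, 188, 2, 2])
(8, [555.3, 11.4], [22.2, 3.7], 88.9, [22.2, 23.3, 25.7], [237, 194, 3, 7])
```

View pics/v5.png

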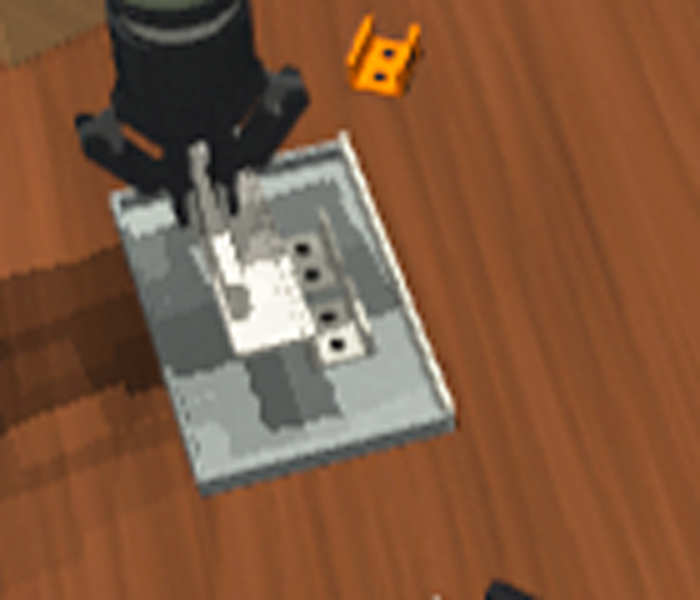

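Emit:
{"fn": "move_arm", "kwargs": {"plan": [[-1, 0, -0.005, 0.2, 0], [-1, 0, -0.005, 0.4, 0], [-1, 0, -0.005, 0.5, 0], [-1, 0, -0.005, 0.55, 0], [-1, 0, -0.005, 0.56, 0]]}}

```text
t: 28.12
ee_pos: [0.4371, 0.1009, -0.0128]
tcp_rot: [[-0.081, 0.997, 0.0], [0.997, 0.081, -0.0], [-0.0, 0.0, -1.0]]
contact_force: [0.2, -0.2, -2.6]
gripper_width: 0.105
grip_force: 59.2
```

Emit:
{"fn": "move_arm", "kwargs": {"plan": [[-1, 0, 0, 0.005, 0], [-1, 0, 0, 0.005, 0]]}}

```text
t: 28.38
ee_pos: [0.437, 0.1012, -0.0128]
tcp_rot: [[-0.082, 0.997, 0.001], [0.997, 0.082, 0.0], [0.0, 0.001, -1.0]]
contact_force: [0.3, -0.2, -2.3]
gripper_width: 0.102
grip_force: 59.2
```

Emit:
{"fn": "move_arm", "kwargs": {"plan": [[-1, 0, 0, 0.01, 0], [-1, 0, 0, 0.01, 0], [-1, 0, 0, 0.01, 0]]}}

```text
t: 28.75
ee_pos: [0.4369, 0.1012, -0.0143]
tcp_rot: [[-0.082, 0.997, 0.001], [0.997, 0.082, 0.0], [0.0, 0.001, -1.0]]
contact_force: [-0.4, 1.5, 2.8]
gripper_width: 0.104
grip_force: 60.0
```

Emit:
{"fn": "move_arm", "kwargs": {"plan": [[-1, 0, 0.03, 0, 0], [-1, 0, 0.06, 0, 0], [-1, 0, 0.09, 0, 0], [-1, 0, 0.12, 0, 0], [-1, 0, 0.15, 0, 0]]}}

```text
t: 29.38
ee_pos: [0.4559, 0.1025, -0.0143]
tcp_rot: [[-0.082, 0.997, -0.006], [0.997, 0.082, -0.001], [-0.001, -0.006, -1.0]]
contact_force: [-7.8, -0.5, 12.3]
gripper_width: 0.105
grip_force: 61.7
```

Emit:
{"fn": "move_arm", "kwargs": {"plan": [[-1, 0, 0.015, 0, 0], [-1, 0, 0.03, 0, 0], [-1, 0, 0.045, 0, 0], [-1, 0, 0.055, 0, 0], [-1, 0, 0.06, 0, 0]]}}

```text
t: 30.0
ee_pos: [0.4649, 0.1033, -0.0143]
tcp_rot: [[-0.082, 0.997, -0.005], [0.997, 0.082, -0.001], [-0.0, -0.005, -1.0]]
contact_force: [-8.4, -0.4, 12.8]
gripper_width: 0.103
grip_force: 61.5
```

Run:
```python
from h import *
plan()
for n in ('side','top'):
    im,d=shot(n,n+'6.png');W=world(n,d)
    hsv=cv2.cvtColor(im,cv2.COLOR_RGB2HSV); g=(hsv[...,1]<60)&(hsv[...,2]>60)
    for b in blobs(W,g&(W[...,2]>.022)&(W[...,2]<.032),(.42,.58,0,.22),3): print(b)
```

```text
t 30.00 p [464.9 103.3  15. ] psi 94.7 w 8.732 gf 61.5 F [-8.4 -0.4 12.8] q6 0.11
(14, [534.1, 134.5], [3.2, 38.2], 3.0, [24.2, 26.1, 30.6], [221, 162, 4, 10])
(4, [503.1, 117.6], [6.8, 2.9], 78.3, [22.3, 25.0, 26.9], [213, 172, 2, 3])
(22, [538.6, 79.3], [4.1, 45.8], 5.0, [23.4, 26.3, 29.4], [225, 174, 6, 13])
(18, [506.7, 78.2], [4.3, 43.4], 4.1, [23.2, 25.9, 31.2], [215, 177, 5, 12])
(4, [479.2, 94.8], [7.4, 0.8], 26.9, [23.8, 25.3, 29.7], [206, 178, 3, 3])
(5, [457.8, 91.1], [3.7, 8.1], 43.4, [24.7, 26.9, 29.8], [199, 181, 3, 3])
(3, [548.8, 60.6], [1.4, 9.2], 6.6, [24.8, 25.5, 26.0], [232, 183, 2, 3])
(10, [469.2, 32.5], [5.1, 14.5], 47.9, [23.1, 27.2, 31.0], [206, 194, 5, 5])
(4, [551.5, 46.9], [3.0, 7.1], 27.8, [22.3, 23.5, 24.5], [252, 201, 3, 2])
(3, [552.3, 20.8], [0.0, 6.4], 1.2, [22.1, 22.2, 22.6], [260, 201, 3, 1])
(8, [542.1, 151.2], [3.3, 12.8], 0.4, [22.3, 24.3, 25.4], [218, 203, 5, 2])
(3, [544.1, 132.2], [0.0, 6.3], 1.3, [23.0, 23.1, 23.6], [225, 203, 3, 1])
(3, [546.8, 99.6], [2.2, 4.5], 51.1, [22.5, 24.5, 26.3], [236, 202, 2, 2])
(18, [536.9, 82.4], [3.5, 40.9], 2.0, [23.0, 25.4, 30.5], [235, 205, 14, 2])
(19, [532.7, 139.7], [3.6, 41.0], 0.8, [22.8, 26.6, 29.8], [217, 206, 14, 2])
```

Emit:
{"fn": "move_arm", "kwargs": {"plan": [[-1, 0, 0.0, -0.005, 0], [-1, 0, 0.01, -0.005, 0], [-1, 0, 0.02, -0.005, 0], [-1, 0, 0.03, -0.005, 0], [-1, 0, 0.03, -0.005, 0]]}}

```text
t: 30.72
ee_pos: [0.4718, 0.104, -0.0143]
tcp_rot: [[-0.082, 0.997, -0.001], [0.997, 0.082, -0.0], [-0.0, -0.001, -1.0]]
contact_force: [-3.5, 1.8, -0.5]
gripper_width: 0.106
grip_force: 59.6
```

Emit:
{"fn": "move_arm", "kwargs": {"plan": [[-1, 0, 0.007, 0, 0], [-1, 0, 0.014, 0, 0], [-1, 0, 0.014, 0, 0]]}}

```text
t: 31.1
ee_pos: [0.4731, 0.104, -0.0142]
tcp_rot: [[-0.082, 0.997, -0.003], [0.997, 0.082, -0.0], [-0.0, -0.003, -1.0]]
contact_force: [-5.5, 0.9, 1.5]
gripper_width: 0.103
grip_force: 59.8
```

Run:
```python
from h import *
plan()
for n in ('side','top'):
    im,d=shot(n,n+'7.png');W=world(n,d)
    hsv=cv2.cvtColor(im,cv2.COLOR_RGB2HSV); g=(hsv[...,1]<60)&(hsv[...,2]>60)
    for b in blobs(W,g&(W[...,2]>.0215)&(W[...,2]<.032),(.52,.58,0,.22),3): print(b)
    for b in blobs(W,g&(W[...,2]<.04),(.35,.58,-.03,.25),300): print(b)
```

```text
t 31.10 p [473.1 104.   15.1] psi 94.7 w 8.722 gf 59.8 F [-5.5  0.9  1.5] q6 0.11
(49, [545.7, 105.6], [8.1, 94.6], 4.5, [22.1, 25.2, 28.8], [223, 162, 11, 23])
(6, [556.1, 9.1], [10.6, 2.9], 77.2, [22.8, 23.3, 26.1], [238, 196, 2, 4])
(2284, [476.3, 110.1], [159.5, 254.2], 4.8, [-1.0, 5.2, 23.0], [172, 155, 69, 64])
(13, [548.2, 70.1], [6.7, 22.4], 0.6, [22.1, 25.6, 26.9], [242, 201, 8, 3])
(3, [553.0, 21.6], [2.2, 4.5], 45.5, [22.1, 22.8, 23.4], [260, 200, 2, 2])
(26, [541.8, 143.0], [7.4, 47.8], 4.8, [22.2, 25.1, 28.7], [215, 202, 16, 4])
(9, [545.8, 95.4], [16.6, 3.7], 86.2, [23.3, 26.3, 31.2], [235, 202, 6, 2])
(3, [539.7, 214.9], [0.1, 5.9], 3.0, [22.1, 22.2, 25.1], [199, 204, 3, 1])
(1244, [474.3, 105.3], [158.0, 234.3], 4.6, [-1.5, 3.9, 22.4], [197, 199, 76, 50])
```

Emit:
{"fn": "move_arm", "kwargs": {"plan": [[-1, 0, 0.005, 0, 0], [-1, 0, 0.01, 0, 0], [-1, 0, 0.01, 0, 0]]}}

```text
t: 31.58
ee_pos: [0.4749, 0.1041, -0.0142]
tcp_rot: [[-0.082, 0.997, -0.002], [0.997, 0.082, -0.001], [-0.0, -0.002, -1.0]]
contact_force: [-5.7, -1.0, 1.0]
gripper_width: 0.105
grip_force: 59.8
```

Emit:
{"fn": "move_arm", "kwargs": {"plan": [[-0.4, 0, 0, 0, 0], [-0.4, 0, 0, 0, 0], [-0.4, 0, 0, 0, 0]]}}

```text
t: 31.95
ee_pos: [0.477, 0.1045, -0.0137]
tcp_rot: [[-0.082, 0.997, 0.002], [0.997, 0.082, 0.0], [0.0, 0.002, -1.0]]
contact_force: [-0.7, -1.2, -0.5]
gripper_width: 0.299
grip_force: 0.0
```

Emit:
{"fn": "move_arm", "kwargs": {"plan": [[-0.4, 0, 0, -0.1, 0], [-0.4, 0, 0, -0.3, 0], [-0.4, 0, 0, -0.6, 0], [-0.4, 0, 0, -0.8, 0], [-0.4, 0, 0, -0.8, 0]]}}

```text
t: 32.58
ee_pos: [0.478, 0.1047, 0.1084]
tcp_rot: [[-0.082, 0.997, 0.007], [0.997, 0.082, 0.001], [0.001, 0.007, -1.0]]
contact_force: [-0.4, 0.7, -0.7]
gripper_width: 0.3
grip_force: 0.0
```

Emit:
{"fn": "move_arm", "kwargs": {"plan": [[0, -0.9, 0.6, 0, 0], [0, -0.9, 0.6, 0, 0], [0, -0.9, 0.6, 0, 0], [0, -0.9, 0.6, 0, 0], [0, -0.9, 0.6, 0, 0]]}}

```text
t: 33.2
ee_pos: [0.5754, -0.0224, 0.1047]
tcp_rot: [[-0.082, 0.997, -0.003], [0.997, 0.082, 0.0], [0.001, -0.003, -1.0]]
contact_force: [-0.1, -0.1, 0.6]
gripper_width: 0.503
grip_force: 0.0
```

Run:
```python
from h import *
plan()
for n in ('side','top'):
    im,d=shot(n,n+'8.png');W=world(n,d);np.savez(n+'8.npz',im=im,W=W)
    hsv=cv2.cvtColor(im,cv2.COLOR_RGB2HSV); g=(hsv[...,1]<60)&(hsv[...,2]>60)
    for b in blobs(W,g&(W[...,2]>.0215)&(W[...,2]<.048),(.42,.58,-.02,.25),3): print(b)
    for b in blobs(W,g&(W[...,2]<.04),(.35,.58,-.03,.25),300): print(b)
t=cv2.imread('pics/top8.png');s=cv2.imread('pics/side8.png')
cv2.imwrite('pics/v8.png',np.hstack([cv2.resize(t[190:270,190:280],(400,356),interpolation=2),cv2.resize(s[140:230,165:255],(356,356),interpolation=2)]))
```

```text
t 33.20 p [575.4 -22.4 134. ] psi 94.7 w 42.738 gf 0.0 F [-0.1 -0.1  0.6] q6 -0.14
(3, [540.4, 216.2], [2.6, 5.8], 21.8, [23.1, 23.5, 23.6], [219, 147, 2, 2])
(3, [542.2, 200.4], [1.4, 7.2], 13.5, [23.3, 24.4, 25.3], [220, 150, 2, 3])
(3, [543.0, 181.5], [2.3, 6.0], 20.1, [21.9, 22.1, 22.7], [222, 155, 2, 2])
(176, [474.7, 102.9], [10.4, 151.0], 4.7, [26.2, 41.9, 45.8], [197, 156, 17, 42])
(18, [511.9, 134.7], [5.3, 44.2], 6.0, [22.3, 25.5, 30.7], [213, 163, 5, 11])
(25, [549.8, 79.8], [7.3, 43.9], 4.2, [21.8, 26.6, 29.8], [228, 174, 7, 12])
(21, [516.6, 77.6], [4.3, 46.8], 4.3, [22.6, 26.6, 29.6], [218, 176, 6, 12])
(4, [555.9, 43.4], [2.3, 10.3], 4.0, [21.8, 22.2, 24.3], [235, 187, 2, 4])
(3, [556.5, 27.6], [1.8, 5.3], 21.1, [21.9, 22.4, 23.1], [237, 192, 2, 2])
(5, [557.6, -2.9], [3.4, 10.5], 3.0, [22.4, 23.1, 26.0], [239, 199, 3, 4])
(3041, [477.8, 112.6], [159.0, 259.0], 4.6, [-0.9, 5.1, 21.0], [173, 146, 69, 73])
(6, [557.2, 4.9], [6.5, 3.2], 89.0, [21.8, 22.7, 24.7], [265, 199, 3, 2])
(31, [549.0, 82.6], [7.9, 47.9], 4.9, [22.2, 25.0, 29.2], [234, 200, 16, 4])
(6, [541.5, 200.7], [3.3, 9.2], 1.5, [22.2, 23.1, 24.9], [203, 203, 4, 2])
(29, [543.7, 148.2], [6.9, 57.5], 0.9, [21.8, 24.4, 29.6], [212, 202, 19, 3])
(18, [510.5, 136.1], [3.3, 41.6], 1.7, [24.9, 26.3, 29.3], [218, 213, 14, 2])
(19, [514.6, 78.9], [3.5, 41.4], 1.2, [23.5, 27.8, 29.9], [236, 212, 14, 2])
(136, [472.6, 116.4], [10.1, 125.7], 4.6, [38.4, 42.6, 46.4], [210, 223, 41, 6])
(2400, [470.8, 133.8], [166.6, 179.6], 3.9, [-1.2, 4.6, 21.8], [197, 199, 56, 53])
```

View pics/v8.png

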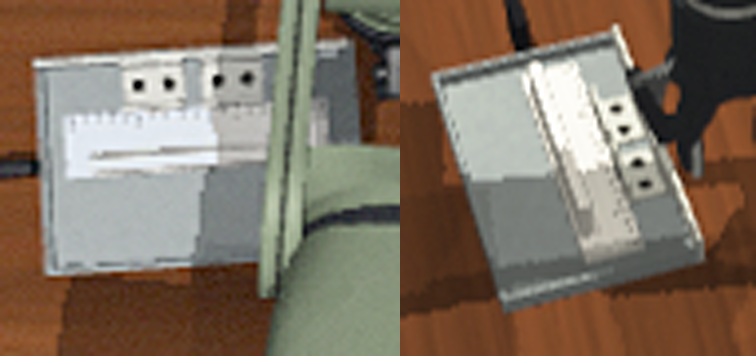

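Left panel: both clips sit against the fence with the blade flush along both. Right panel: the same from the side. Next, measure the machine and latch from the initial images.

Run:
```python
from h import *
for n in('top','side'):
    z=np.load(n+'0.npz');W=z['W'];im=z['im']; hsv=cv2.cvtColor(im,cv2.COLOR_RGB2HSV)
    for lo,hi in((.06,.076),(.112,.124)):
        m=(W[...,2]>lo)&(W[...,2]<hi)
        print(n,lo,[b for b in blobs(W,m,(.28,.62,-.55,-.15),60)])
    # white side walls' tops: print extents
    m=(W[...,2]>.055)&(W[...,2]<.076)
    for y in (-.23,-.26,-.29,-.32,-.35):
        k=m&(np.abs(W[...,1]-y)<.012)&(W[...,0]>.28)&(W[...,0]<.62); x=W[k][:,0]*1000
        print(y,len(x),np.round(np.percentile(x,[1,99]),1))
    k=(hsv[...,2]<70)&(W[...,2]>.056)&(W[...,2]<.07)
    for b in blobs(W,k,(.5,.6,-.25,-.1),6): print('knob',b)
```

```text
top 0.06 [(4389, [444.8, -316.1], [187.6, 221.4], 87.1, [65.9, 69.6, 73.4], [339, 199, 65, 77])]
top 0.112 [(2091, [438.3, -449.7], [87.7, 221.1], 87.2, [115.8, 119.8, 123.0], [407, 202, 32, 78])]
-0.23 449 [341.  558.4]
-0.26 570 [338.9 555.8]
-0.29 578 [336.4 554.3]
-0.32 573 [336.8 553.6]
-0.35 573 [334.4 551.3]
knob (36, [557.1, -169.6], [11.9, 41.3], 48.5, [60.0, 65.2, 69.1], [317, 194, 12, 12])
side 0.06 [(89, [558.7, -172.4], [16.5, 43.4], 49.8, [61.8, 65.5, 69.1], [247, 236, 16, 12]), (5521, [447.4, -306.9], [169.5, 221.3], 87.0, [66.3, 69.8, 73.2], [175, 259, 101, 77]), (236, [437.6, -493.3], [3.3, 217.9], 87.2, [61.4, 69.0, 75.6], [187, 362, 99, 21])]
side 0.112 [(3723, [440.1, -452.0], [86.9, 221.4], 87.4, [116.1, 119.8, 123.0], [181, 319, 106, 57])]
-0.23 517 [342.  557.8]
-0.26 783 [341.2 557.7]
-0.29 812 [340.1 556.5]
-0.32 846 [338.2 555.2]
-0.35 838 [336.5 552.9]
knob (96, [558.8, -172.2], [15.3, 43.4], 45.5, [57.2, 65.1, 68.8], [247, 236, 16, 13])
```

Run:
```python
from h import *
plan((.558,-.171,.12,137),(.558,-.171,.036,None))
```

```text
t 33.30 p [575.6 -21.9 134.7] psi 94.8 w 42.387 gf 0.0 F [ 0.1  0.9 -0.4] q6 -0.14
  [-0.981, -0.199, 0.098, -0.235] rows 5
  [0.0, 0.0, 0.56, -0.0] rows 3
```

Emit:
{"fn": "move_arm", "kwargs": {"plan": [[0.2, -0.98, -0.2, 0.1, -0.235], [0.2, -0.98, -0.2, 0.1, -0.235], [0.2, -0.98, -0.2, 0.1, -0.235], [0.2, -0.98, -0.2, 0.1, -0.235], [0.2, -0.98, -0.2, 0.1, -0.235]]}}

```text
t: 33.92
ee_pos: [0.5584, -0.1711, 0.091]
tcp_rot: [[-0.731, 0.683, -0.0], [0.683, 0.731, 0.0], [0.0, -0.0, -1.0]]
contact_force: [-0.7, -0.8, 0.6]
gripper_width: 0.6
grip_force: 0.0
```

Emit:
{"fn": "move_arm", "kwargs": {"plan": [[0.2, 0, 0, 0.2, 0], [0.2, 0, 0, 0.4, 0], [0.2, 0, 0, 0.55, 0], [0.2, 0, 0, 0.55, 0]]}}

```text
t: 34.42
ee_pos: [0.5574, -0.1702, 0.0071]
tcp_rot: [[-0.731, 0.682, -0.004], [0.682, 0.731, 0.001], [0.004, -0.002, -1.0]]
contact_force: [-0.2, 0.3, -0.5]
gripper_width: 0.603
grip_force: 0.0
```

Emit:
{"fn": "move_arm", "kwargs": {"plan": [[-1, 0, 0, 0, 0], [-1, 0, 0, 0, 0], [-1, 0, 0, 0, 0], [-1, 0, 0, 0, 0]]}}

```text
t: 34.92
ee_pos: [0.5601, -0.1714, 0.01]
tcp_rot: [[-0.731, 0.682, 0.003], [0.682, 0.731, 0.0], [-0.002, 0.002, -1.0]]
contact_force: [1.4, 4.2, 5.7]
gripper_width: 0.154
grip_force: 63.7
```

Run:
```python
from h import *
plan((.558,-.171,.036,87.5))
```

```text
t 34.92 p [ 560.1 -171.4   39.3] psi 137.0 w 13.091 gf 63.7 F [1.4 4.2 5.7] q6 -1.14
  [0.012, -0.007, 0.022, 0.275] rows 6
```

Emit:
{"fn": "move_arm", "kwargs": {"plan": [[-1, 0, 0, 0, 0.035], [-1, 0, 0, 0, 0.07], [-1, 0, 0, 0, 0.105], [-1, 0, 0, 0, 0.14], [-1, 0, 0, 0, 0.14]]}}

```text
t: 35.55
ee_pos: [0.5594, -0.1719, 0.01]
tcp_rot: [[-0.371, 0.929, 0.002], [0.929, 0.371, -0.001], [-0.001, 0.001, -1.0]]
contact_force: [0.6, 2.3, 6.7]
gripper_width: 0.153
grip_force: 63.9
```

Emit:
{"fn": "move_arm", "kwargs": {"plan": [[-1, 0, 0, 0, 0.035], [-1, 0, 0, 0, 0.07], [-1, 0, 0, 0, 0.105], [-1, 0, 0, 0, 0.135], [-1, 0, 0, 0, 0.135]]}}

```text
t: 36.17
ee_pos: [0.5586, -0.172, 0.01]
tcp_rot: [[0.044, 0.999, 0.0], [0.999, -0.044, -0.001], [-0.001, 0.0, -1.0]]
contact_force: [-1.8, 1.2, 8.3]
gripper_width: 0.153
grip_force: 64.1
```

Run:
```python
from h import *
plan(); print(readout.sense()['wrist_torque'])
im,d=shot('side','side9.png');W=world('side',d);hsv=cv2.cvtColor(im,cv2.COLOR_RGB2HSV); g=(hsv[...,1]<60)&(hsv[...,2]>60)
for b in blobs(W,g&(W[...,2]>.004)&(W[...,2]<.03),(.49,.6,-.2,-.05),10): print(b)
```

```text
t 36.17 p [ 558.6 -172.    39.3] psi 87.5 w 12.963 gf 64.1 F [-1.8  1.2  8.3] q6 -0.27
[ 0.16458937  0.50627604 -0.03582073]
(12, [557.7, -177.7], [3.8, 13.7], 71.5, [4.6, 7.7, 15.5], [252, 252, 6, 4])
```

Emit:
{"fn": "move_arm", "kwargs": {"plan": [[0.2, 0, 0, 0, 0], [0.2, 0, 0, 0, 0], [0.2, 0, 0, 0, 0]]}}

```text
t: 36.6
ee_pos: [0.5587, -0.1719, 0.0083]
tcp_rot: [[0.044, 0.999, -0.0], [0.999, -0.044, -0.0], [-0.0, -0.0, -1.0]]
contact_force: [0.1, -0.3, -0.5]
gripper_width: 0.598
grip_force: 0.0
```

Emit:
{"fn": "move_arm", "kwargs": {"plan": [[0.2, 0, 0, -0.2, 0], [0.2, 0, 0, -0.5, 0], [0.2, 0, 0, -0.8, 0], [0.2, 0, 0, -0.8, 0]]}}

```text
t: 37.1
ee_pos: [0.5613, -0.1727, 0.1324]
tcp_rot: [[0.043, 0.999, 0.008], [0.999, -0.043, -0.003], [-0.002, 0.008, -1.0]]
contact_force: [0.8, 0.3, -0.5]
gripper_width: 0.6
grip_force: 0.0
```

Emit:
{"fn": "move_arm", "kwargs": {"plan": [[0.2, -0.9, 0.6, 0, 0], [0.2, -0.9, 0.6, 0, 0], [0.2, -0.9, 0.6, 0, 0], [0.2, -0.9, 0.6, 0, 0]]}}

```text
t: 37.6
ee_pos: [0.6429, -0.3127, 0.1258]
tcp_rot: [[0.046, 0.999, -0.002], [0.999, -0.046, 0.001], [0.001, -0.002, -1.0]]
contact_force: [-0.1, 0.7, -0.1]
gripper_width: 0.599
grip_force: 0.0
```

```bash
cat >> h.py <<'E'
def report(tag):
    for n in ('top','side'):
        im,d=shot(n,f'{n}{tag}.png');W=world(n,d);hsv=cv2.cvtColor(im,cv2.COLOR_RGB2HSV); g=(hsv[...,1]<60)&(hsv[...,2]>60)
        print(n,'tray',blobs(W,g&(W[...,2]<.04),(.35,.58,-.205,.25),600))
        print(' handle',blobs(W,(hsv[...,2]<75)&(W[...,2]>.03)&(W[...,2]<.056),(.4,.53,-.2,.27),5))
        print(' rib',blobs(W,g&(W[...,2]>.034)&(W[...,2]<.048),(.42,.53,-.2,.25),20))
        print(' flanges',[b[1:4] for b in blobs(W,g&(W[...,2]>.0235)&(W[...,2]<.032),(.47,.58,-.2,.25),10)])
        print(' knob',blobs(W,(hsv[...,2]<75)&(W[...,2]>.05)&(W[...,2]<.072),(.5,.6,-.22,-.13),10))
        print(' arm',blobs(W,g&(W[...,2]>.009)&(W[...,2]<.02),(.47,.6,-.2,-.07),8))
E
python3 - <<'E'
from h import *
plan();report('10')
E
```

```text
t 37.60 p [ 642.9 -312.7  155.1] psi 87.4 w 50.896 gf 0.0 F [-0.1  0.7 -0.1] q6 -0.42
top tray [(3391, [476.1, 105.5], [158.7, 236.4], 4.8, [-1.3, 4.1, 20.0], [197, 198, 76, 54])]
 handle [(39, [464.6, 234.9], [9.3, 35.1], 0.9, [41.1, 48.6, 51.6], [186, 226, 13, 4])]
 rib [(154, [473.5, 105.4], [10.0, 147.2], 4.7, [39.6, 43.0, 46.1], [210, 223, 48, 6])]
 flanges [([546.5, 91.1], [32.1, 6.3], 84.4), ([544.0, 133.6], [6.6, 35.2], 1.4), ([510.5, 129.5], [3.3, 28.8], 0.9), ([514.6, 78.8], [3.2, 41.0], 1.6)]
 knob [(73, [556.9, -169.8], [42.9, 13.9], 85.3, [57.2, 66.0, 69.8], [316, 197, 15, 6])]
 arm [(60, [558.5, -133.1], [13.3, 45.2], 0.3, [12.0, 15.4, 17.8], [302, 198, 15, 5])]
side tray [(2672, [477.6, 109.1], [158.1, 253.3], 4.9, [-0.9, 4.9, 20.2], [173, 155, 69, 64])]
 handle []
 rib [(138, [474.4, 102.0], [10.2, 148.4], 4.7, [37.2, 43.4, 46.6], [197, 157, 16, 38])]
 flanges [([511.6, 136.7], [3.8, 38.9], 5.0), ([515.5, 88.6], [3.4, 23.8], 4.4)]
 knob [(98, [558.7, -173.0], [45.9, 14.4], 86.7, [54.3, 65.3, 69.8], [251, 234, 8, 17])]
 arm [(22, [559.5, -127.7], [30.9, 11.2], 85.4, [13.6, 16.0, 19.4], [248, 233, 5, 10])]
```

Run:
```python
from h import *
plan((.4648,.2370,.15,94.8),(.4648,.2370,.015,None))
```

```text
t 37.70 p [ 641.9 -310.   156. ] psi 87.5 w 50.864 gf 0.0 F [ 0.1  0.1 -0.2] q6 -0.42
  [0.898, -0.335, 0.01, -0.01] rows 4
  [0.908, -0.306, 0.01, -0.01] rows 4
  [0.917, -0.277, 0.01, -0.01] rows 4
  [0.926, -0.247, 0.01, -0.01] rows 4
  [0.0, 0.0, 0.9, -0.0] rows 4
```

Emit:
{"fn": "move_arm", "kwargs": {"plan": [[0.2, 0.898, -0.335, 0.01, -0.01], [0.2, 0.898, -0.335, 0.01, -0.01], [0.2, 0.898, -0.335, 0.01, -0.01], [0.2, 0.898, -0.335, 0.01, -0.01]]}}

```text
t: 38.2
ee_pos: [0.598, -0.1722, 0.1275]
tcp_rot: [[0.009, 1.0, 0.0], [1.0, -0.009, -0.001], [-0.001, 0.0, -1.0]]
contact_force: [-0.5, -0.3, 0.7]
gripper_width: 0.601
grip_force: 0.0
```

Emit:
{"fn": "move_arm", "kwargs": {"plan": [[0.2, 0.908, -0.306, 0.01, -0.01], [0.2, 0.908, -0.306, 0.01, -0.01], [0.2, 0.908, -0.306, 0.01, -0.01], [0.2, 0.908, -0.306, 0.01, -0.01]]}}

```text
t: 38.7
ee_pos: [0.555, -0.0374, 0.1258]
tcp_rot: [[-0.021, 1.0, 0.001], [1.0, 0.021, -0.001], [-0.001, 0.001, -1.0]]
contact_force: [0.7, -0.7, 0.2]
gripper_width: 0.6
grip_force: 0.0
```

Emit:
{"fn": "move_arm", "kwargs": {"plan": [[0.2, 0.917, -0.277, 0.01, -0.01], [0.2, 0.917, -0.277, 0.01, -0.01], [0.2, 0.917, -0.277, 0.01, -0.01], [0.2, 0.917, -0.277, 0.01, -0.01]]}}

```text
t: 39.2
ee_pos: [0.5112, 0.0991, 0.1241]
tcp_rot: [[-0.051, 0.999, 0.001], [0.999, 0.051, -0.001], [-0.001, 0.001, -1.0]]
contact_force: [0.2, -0.9, 0.2]
gripper_width: 0.604
grip_force: 0.0
```

Emit:
{"fn": "move_arm", "kwargs": {"plan": [[0.2, 0.926, -0.247, 0.01, -0.01], [0.2, 0.926, -0.247, 0.01, -0.01], [0.2, 0.926, -0.247, 0.01, -0.01], [0.2, 0.926, -0.247, 0.01, -0.01], [0.2, 0.926, -0.247, 0.01, -0.01]]}}

```text
t: 39.83
ee_pos: [0.4671, 0.2347, 0.1224]
tcp_rot: [[-0.08, 0.997, 0.0], [0.997, 0.08, -0.001], [-0.001, 0.0, -1.0]]
contact_force: [-1.0, -0.9, -0.2]
gripper_width: 0.599
grip_force: 0.0
```

Run:
```python
from h import *
plan((.4648,.2370,.015,94.8))
```

```text
t 39.83 p [467.1 234.7 151.7] psi 94.6 w 50.946 gf 0.0 F [-1.  -0.9 -0.2] q6 0.36
  [0.017, -0.014, 0.911, -0.001] rows 4
```

Emit:
{"fn": "move_arm", "kwargs": {"plan": [[0.2, 0.017, -0.014, 0.4, 0], [0.2, 0.017, -0.014, 0.7, 0], [0.2, 0.017, -0.014, 0.91, 0], [0.2, 0.017, -0.014, 0.91, 0], [0.2, 0.017, -0.014, 0.91, 0]]}}

```text
t: 40.45
ee_pos: [0.4652, 0.2384, -0.0129]
tcp_rot: [[-0.081, 0.997, 0.002], [0.997, 0.081, 0.001], [0.0, 0.002, -1.0]]
contact_force: [-0.7, -0.2, 0.8]
gripper_width: 0.604
grip_force: 0.0
```

Emit:
{"fn": "move_arm", "kwargs": {"plan": [[-0.2, 0, 0, 0, 0], [-0.5, 0, 0, 0, 0], [-0.7, 0, 0, 0, 0], [-1, 0, 0, 0, 0], [-1, 0, 0, 0, 0]]}}

```text
t: 41.08
ee_pos: [0.4645, 0.2392, -0.0132]
tcp_rot: [[-0.083, 0.997, 0.002], [0.997, 0.083, 0.001], [0.0, 0.002, -1.0]]
contact_force: [-0.1, -0.9, 6.0]
gripper_width: 0.135
grip_force: 59.6
```

Run:
```python
from h import *
plan((.4628,.0339,.015,87.2)); report('11')
```

```text
t 41.08 p [464.5 239.2  16.1] psi 94.7 w 11.478 gf 59.6 F [-0.1 -0.9  6. ] q6 0.37
  [-0.681, -0.062, 0.004, 0.021] rows 3
  [-0.684, -0.017, 0.004, 0.021] rows 3
top tray [(3367, [476.1, 105.7], [158.9, 235.0], 4.7, [-1.2, 4.2, 19.3], [197, 198, 76, 54])]
 handle []
 rib [(154, [473.4, 105.3], [10.0, 147.1], 4.8, [39.4, 43.7, 47.3], [210, 223, 48, 6])]
 flanges [([543.8, 139.5], [6.5, 41.2], 1.5), ([514.4, 83.7], [3.4, 31.8], 1.3)]
 knob [(47, [557.6, -168.9], [40.1, 14.1], 85.3, [52.9, 64.7, 68.3], [316, 197, 14, 6])]
 arm [(58, [558.4, -133.1], [13.2, 45.2], 1.0, [10.8, 15.2, 18.6], [302, 198, 15, 5])]
side tray [(3081, [477.9, 112.0], [159.2, 258.1], 5.0, [-1.0, 5.2, 22.2], [173, 146, 69, 73])]
 handle [(53, [465.4, 232.0], [38.4, 13.3], 88.1, [32.6, 47.0, 54.7], [192, 138, 6, 13]), (9, [480.9, 230.7], [8.9, 3.8], 42.5, [34.6, 41.9, 50.8], [199, 141, 2, 5]), (14, [448.8, 231.8], [6.0, 14.0], 4.4, [30.9, 38.8, 50.4], [188, 143, 3, 7])]
 rib [(144, [474.5, 103.7], [11.1, 151.2], 5.0, [36.4, 43.0, 46.4], [197, 156, 17, 39])]
 flanges [([511.3, 135.1], [4.4, 43.4], 4.3), ([548.9, 80.7], [6.5, 42.9], 3.8), ([516.4, 79.6], [4.3, 45.1], 5.4)]
 knob [(96, [558.4, -172.2], [43.9, 13.8], 86.9, [53.5, 65.1, 69.3], [251, 234, 8, 17])]
 arm [(24, [557.5, -127.6], [31.8, 11.1], 76.6, [11.9, 14.9, 17.4], [248, 233, 5, 10])]
```

Emit:
{"fn": "move_arm", "kwargs": {"plan": [[-1, -0.03, -0.003, 0, 0.001], [-1, -0.09, -0.01, 0, 0.003], [-1, -0.17, -0.018, 0, 0.005], [-1, -0.25, -0.027, 0, 0.008], [-1, -0.33, -0.036, 0, 0.0105]]}}

```text
t: 41.8
ee_pos: [0.4639, 0.1905, -0.0132]
tcp_rot: [[-0.049, 0.999, 0.003], [0.999, 0.049, 0.003], [0.003, 0.004, -1.0]]
contact_force: [0.2, 6.2, 4.1]
gripper_width: 0.135
grip_force: 59.4
```

Emit:
{"fn": "move_arm", "kwargs": {"plan": [[-1, -0.07, -0.005, 0, 0.002], [-1, -0.14, -0.01, 0, 0.004], [-1, -0.21, -0.015, 0, 0.006], [-1, -0.28, -0.02, 0, 0.008], [-1, -0.35, -0.025, 0, 0.0105]]}}

```text
t: 42.42
ee_pos: [0.4628, 0.1377, -0.0131]
tcp_rot: [[-0.016, 1.0, 0.003], [1.0, 0.016, 0.002], [0.002, 0.003, -1.0]]
contact_force: [1.3, 6.0, 4.5]
gripper_width: 0.132
grip_force: 59.4
```

Emit:
{"fn": "move_arm", "kwargs": {"plan": [[-1, -0.07, -0.003, 0, 0.002], [-1, -0.14, -0.006, 0, 0.004], [-1, -0.21, -0.009, 0, 0.006], [-1, -0.28, -0.012, 0, 0.008], [-1, -0.35, -0.014, 0, 0.0105]]}}

```text
t: 43.05
ee_pos: [0.4615, 0.085, -0.0132]
tcp_rot: [[0.018, 1.0, 0.003], [1.0, -0.018, 0.002], [0.002, 0.003, -1.0]]
contact_force: [-0.1, 7.6, 5.5]
gripper_width: 0.133
grip_force: 59.6
```

Emit:
{"fn": "move_arm", "kwargs": {"plan": [[-1, -0.07, 0, 0, 0.002], [-1, -0.14, 0, 0, 0.004], [-1, -0.21, 0, 0, 0.006], [-1, -0.26, 0, 0, 0.008], [-1, -0.28, 0, 0, 0.0105]]}}

```text
t: 43.68
ee_pos: [0.4608, 0.0428, -0.0132]
tcp_rot: [[0.05, 0.999, 0.003], [0.999, -0.05, 0.002], [0.002, 0.003, -1.0]]
contact_force: [1.8, 6.6, 6.4]
gripper_width: 0.128
grip_force: 59.5
```

Run:
```python
from h import *
plan((.4628,.0339,.015,87.2)); report('12')
```

```text
t 43.67 p [460.8  42.8  16.1] psi 87.1 w 10.904 gf 59.5 F [1.8 6.6 6.4] q6 0.12
  [-0.058, 0.016, 0.008, -0.001] rows 2
top tray [(2573, [453.9, -91.8], [228.9, 158.5], 87.6, [-1.0, 4.4, 20.4], [261, 207, 71, 53])]
 handle []
 rib [(139, [451.7, -98.5], [130.7, 9.9], 87.3, [39.8, 43.1, 46.4], [278, 231, 43, 6])]
 flanges [([526.2, -60.4], [35.2, 6.1], 85.2), ([522.6, -138.0], [6.5, 12.4], 0.0), ([489.1, -120.8], [3.3, 40.5], 0.7)]
 knob [(46, [557.3, -168.6], [40.4, 14.5], 84.7, [53.7, 64.7, 69.5], [316, 197, 14, 6])]
 arm [(57, [558.6, -131.6], [42.2, 13.4], 89.8, [10.6, 15.5, 19.0], [302, 198, 14, 5]), (16, [482.4, -76.3], [17.2, 15.9], 27.4, [9.1, 11.4, 18.8], [289, 220, 6, 8]), (40, [479.8, -119.5], [16.0, 48.0], 0.6, [9.2, 10.8, 16.1], [297, 222, 16, 6]), (15, [478.9, -162.3], [12.8, 25.3], 0.9, [9.0, 11.2, 13.8], [314, 223, 9, 5])]
side tray [(3487, [458.2, -77.7], [232.0, 173.1], 85.9, [-0.7, 4.9, 21.6], [179, 197, 70, 75])]
 handle [(60, [460.5, 35.5], [37.4, 14.0], 85.7, [34.5, 48.7, 53.8], [201, 186, 7, 14]), (9, [475.5, 33.1], [5.1, 3.9], 87.5, [32.0, 39.3, 48.8], [209, 191, 2, 5]), (10, [444.2, 34.7], [6.9, 4.5], 36.7, [32.2, 37.4, 51.6], [198, 192, 3, 5])]
 rib [(178, [453.3, -94.6], [149.7, 10.0], 87.4, [38.3, 43.2, 46.9], [205, 207, 12, 48])]
 flanges [([526.9, -66.9], [49.6, 6.2], 83.5), ([493.8, -72.2], [35.6, 3.4], 86.3), ([525.0, -125.3], [46.8, 7.5], 87.4), ([491.0, -134.7], [3.8, 21.4], 0.0)]
 knob [(96, [558.5, -173.0], [46.5, 14.0], 87.5, [54.5, 65.2, 69.8], [251, 234, 8, 18])]
 arm [(55, [482.2, -102.7], [62.0, 19.7], 78.8, [9.2, 10.7, 16.4], [218, 227, 8, 20]), (26, [557.3, -128.5], [32.1, 11.1], 76.7, [11.3, 15.3, 18.7], [248, 233, 5, 11]), (10, [483.2, -136.2], [16.8, 5.4], 40.0, [9.8, 11.5, 14.5], [223, 244, 4, 5]), (26, [478.3, -151.7], [25.8, 16.3], 88.2, [9.3, 10.1, 13.0], [220, 248, 8, 8]), (15, [476.2, -178.3], [19.2, 10.8], 77.9, [9.1, 10.7, 13.2], [223, 257, 5, 7])]
```

Emit:
{"fn": "move_arm", "kwargs": {"plan": [[-1, -0.04, 0.005, 0, 0], [-1, -0.1, 0.01, 0, 0], [-1, -0.16, 0.016, 0, 0], [-1, -0.2, 0.016, 0, 0], [-1, -0.24, 0.016, 0, 0]]}}

```text
t: 44.4
ee_pos: [0.4608, 0.0071, -0.0132]
tcp_rot: [[0.051, 0.999, 0.002], [0.999, -0.051, 0.002], [0.002, 0.002, -1.0]]
contact_force: [0.1, 8.7, 7.4]
gripper_width: 0.129
grip_force: 59.8
```

Emit:
{"fn": "move_arm", "kwargs": {"plan": [[-1, -0.05, 0, 0, 0], [-1, -0.1, 0, 0, 0], [-1, -0.15, 0, 0, 0], [-1, -0.2, 0, 0, 0], [-1, -0.25, 0, 0, 0]]}}

```text
t: 45.02
ee_pos: [0.4589, -0.0304, -0.0131]
tcp_rot: [[0.051, 0.999, 0.002], [0.999, -0.051, 0.002], [0.002, 0.002, -1.0]]
contact_force: [0.6, 8.8, 7.9]
gripper_width: 0.134
grip_force: 59.9
```

Run:
```python
from h import *
plan((.4533,-.1605,.015,87.2)); report('13')
```

```text
t 45.02 p [458.9 -30.4  16.2] psi 87.1 w 11.351 gf 59.9 F [0.6 8.8 7.9] q6 -0.04
  [-0.868, 0.007, 0.008, -0.001] rows 4
top tray [(723, [492.2, -129.3], [154.8, 80.3], 86.6, [-0.3, 7.4, 26.4], [284, 207, 49, 29])]
 handle []
 rib [(65, [449.2, -166.9], [9.3, 62.5], 0.6, [39.6, 43.0, 46.9], [311, 233, 21, 4])]
 flanges [([524.3, -136.5], [48.1, 6.6], 85.1), ([489.5, -147.7], [3.2, 19.0], 0.7), ([486.9, -185.4], [3.2, 25.5], 0.6)]
 knob [(41, [557.0, -168.5], [40.2, 13.3], 86.1, [58.9, 66.5, 69.4], [316, 197, 14, 6])]
 arm [(60, [558.4, -133.1], [13.1, 44.9], 1.0, [11.6, 14.5, 19.2], [302, 198, 15, 5]), (11, [480.6, -169.1], [9.6, 13.2], 0.9, [9.3, 10.2, 12.1], [318, 223, 5, 4]), (8, [478.5, -184.3], [13.5, 7.0], 45.4, [9.3, 10.3, 12.5], [324, 223, 4, 5])]
side tray [(2379, [453.5, -118.4], [162.9, 173.3], 87.3, [-1.0, 4.9, 22.7], [183, 218, 66, 54])]
 handle [(68, [458.7, -35.6], [41.5, 14.1], 85.8, [33.7, 47.8, 53.9], [206, 206, 6, 15]), (12, [474.7, -42.1], [6.9, 7.1], 3.9, [31.6, 39.5, 55.3], [213, 210, 3, 6]), (10, [442.8, -38.6], [3.4, 7.1], 69.3, [31.5, 41.1, 50.4], [201, 212, 
[... 290 characters left out ...]
[46.3, 15.1], 87.5, [52.8, 65.4, 69.0], [251, 234, 8, 18])]
 arm [(9, [530.6, -84.4], [19.8, 3.9], 87.8, [11.2, 18.4, 19.6], [236, 223, 3, 7]), (9, [474.0, -93.7], [22.6, 5.6], 78.8, [9.3, 9.9, 12.5], [217, 231, 3, 7]), (25, [557.3, -127.6], [33.3, 11.1], 75.8, [12.1, 15.5, 19.2], [248, 233, 5, 11]), (24, [482.0, -117.3], [20.7, 17.5], 19.4, [9.5, 10.9, 15.1], [218, 238, 9, 7]), (20, [481.9, -140.6], [17.1, 17.4], 12.9, [9.4, 11.2, 14.0], [220, 245, 8, 6]), (9, [515.3, -144.1], [10.2, 13.7], 82.9, [9.1, 10.2, 13.7], [234, 245, 6, 4]), (22, [482.8, -159.7], [15.2, 21.7], 89.5, [9.1, 10.4, 12.5], [222, 251, 9, 6]), (17, [479.3, -183.1], [19.4, 13.4], 77.9, [9.5, 10.6, 14.1], [224, 258, 6, 7])]
```

Emit:
{"fn": "move_arm", "kwargs": {"plan": [[-1, -0.04, 0.003, 0, 0], [-1, -0.1, 0.003, 0, 0], [-1, -0.16, 0.003, 0, 0], [-1, -0.21, 0.003, 0, 0], [-1, -0.26, 0.003, 0, 0]]}}

```text
t: 45.75
ee_pos: [0.4572, -0.0693, -0.0132]
tcp_rot: [[0.051, 0.999, 0.002], [0.999, -0.051, 0.002], [0.002, 0.001, -1.0]]
contact_force: [-0.4, 8.8, 10.0]
gripper_width: 0.132
grip_force: 60.0
```

Emit:
{"fn": "move_arm", "kwargs": {"plan": [[-1, -0.05, 0, 0, 0], [-1, -0.1, 0, 0, 0], [-1, -0.15, 0, 0, 0], [-1, -0.2, 0, 0, 0], [-1, -0.25, 0, 0, 0]]}}

```text
t: 46.38
ee_pos: [0.4551, -0.1067, -0.0132]
tcp_rot: [[0.051, 0.999, 0.001], [0.999, -0.051, 0.002], [0.002, 0.001, -1.0]]
contact_force: [-0.1, 10.4, 9.7]
gripper_width: 0.133
grip_force: 60.1
```

Emit:
{"fn": "move_arm", "kwargs": {"plan": [[-1, -0.05, 0, 0, 0], [-1, -0.1, 0, 0, 0], [-1, -0.15, 0, 0, 0], [-1, -0.19, 0, 0, 0], [-1, -0.22, 0, 0, 0]]}}

```text
t: 47.0
ee_pos: [0.4533, -0.1395, -0.0132]
tcp_rot: [[0.051, 0.999, 0.001], [0.999, -0.051, 0.002], [0.002, 0.001, -1.0]]
contact_force: [-0.6, 9.9, 10.1]
gripper_width: 0.131
grip_force: 60.2
```

Run:
```python
from h import *
plan((.4533,-.1605,.015,87.2))
```

```text
t 47.00 p [ 453.3 -139.5   16.1] psi 87.1 w 11.112 gf 60.2 F [-0.6  9.9 10.1] q6 -0.28
  [-0.14, 0.007, 0.007, -0.001] rows 2
```

Remaining is about 21 mm: slow approach until contact.

Emit:
{"fn": "move_arm", "kwargs": {"plan": [[-1, -0.03, 0.003, 0, 0], [-1, -0.055, 0.005, 0, 0], [-1, -0.08, 0.005, 0, 0], [-1, -0.1, 0.005, 0, 0], [-1, -0.115, 0.005, 0, 0]]}}

```text
t: 47.62
ee_pos: [0.453, -0.1565, -0.0132]
tcp_rot: [[0.051, 0.999, 0.0], [0.999, -0.051, 0.003], [0.003, 0.0, -1.0]]
contact_force: [0.7, 16.1, 11.8]
gripper_width: 0.129
grip_force: 60.3
```

Emit:
{"fn": "move_arm", "kwargs": {"plan": [[-1, -0.008, 0, 0, 0], [-1, -0.016, 0, 0, 0], [-1, -0.024, 0, 0, 0], [-1, -0.024, 0, 0, 0]]}}

```text
t: 48.12
ee_pos: [0.4527, -0.1563, -0.0132]
tcp_rot: [[0.054, 0.999, -0.0], [0.999, -0.054, 0.008], [0.008, -0.001, -1.0]]
contact_force: [3.9, 28.1, 13.0]
gripper_width: 0.132
grip_force: 60.7
```

Run:
```python
from h import *
plan(); 
M=np.array([.4502,-.2238]);xm=np.array([-.0488,-.9988]);ym=np.array([.9988,-.0488])
for n in ('top','side'):
    im,d=shot(n,n+'14.png');W=world(n,d);hsv=cv2.cvtColor(im,cv2.COLOR_RGB2HSV);g=(hsv[...,1]<60)&(hsv[...,2]>60)
    s=(W[...,:2]-M)@xm*1000;q=(W[...,:2]-M)@ym*1000
    for lo,hi in((-72,-45),(-45,-10),(20,45),(50,72)):
        k=g&(W[...,2]>.008)&(W[...,2]<.026)&(q>lo)&(q<hi)&(s>-90)&(s<60); print(n,lo,k.sum(),'tray-end s',np.round(np.percentile(s[k],[1,5,10]),1) if k.sum()>5 else '')
        k=(W[...,2]>.06)&(W[...,2]<.075)&(q>lo)&(q<hi)&(s>-40)&(s<90); print('   roof s',np.round(np.percentile(s[k],[0.5,2,5]),1) if k.sum()>5 else '')
t=cv2.imread('pics/top14.png');s=cv2.imread('pics/side14.png')
cv2.imwrite('pics/v14.png',np.hstack([cv2.resize(t[190:290,290:410],(430,358),interpolation=2),cv2.resize(s[200:330,165:300],(370,358),interpolation=2)]))
```

```text
t 48.12 p [ 452.7 -156.3   16.1] psi 86.9 w 11.248 gf 60.7 F [ 3.9 28.1 13. ] q6 -0.32
top -72 4 tray-end s 
   roof s [1.6 1.7 2.4]
top -45 0 tray-end s 
   roof s [84.2 84.3 84.6]
top 20 0 tray-end s 
   roof s [19.9 25.  30.9]
top 50 13 tray-end s [-37.6 -36.3 -34.5]
   roof s [2.3 3.  5.5]
side -72 26 tray-end s [-44.6 -44.1 -43.3]
   roof s [3.1 4.1 7. ]
side -45 37 tray-end s [-50.7 -45.1 -44.3]
   roof s [1.4 3.3 6.5]
side 20 25 tray-end s [-44.6 -44.2 -43.6]
   roof s [2.4 4.  7.5]
side 50 26 tray-end s [-45.8 -44.6 -43.3]
   roof s [2.4 3.8 6.5]
```

View pics/v14.png

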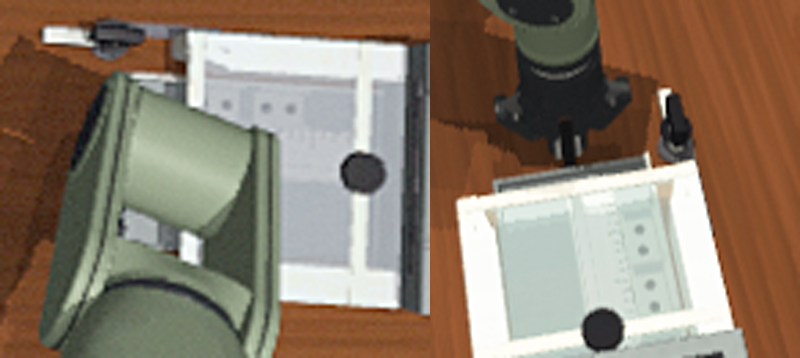

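Emit:
{"fn": "move_arm", "kwargs": {"plan": [[-1, 0.01, 0, 0, 0], [-1, 0.018, 0, 0, 0], [-1, 0.018, 0, 0, 0]]}}

```text
t: 48.6
ee_pos: [0.4527, -0.1565, -0.0132]
tcp_rot: [[0.051, 0.999, -0.0], [0.999, -0.051, 0.004], [0.004, -0.0, -1.0]]
contact_force: [0.4, 13.2, 11.3]
gripper_width: 0.134
grip_force: 60.4
```

Emit:
{"fn": "move_arm", "kwargs": {"plan": [[-0.6, 0, 0, 0, 0], [-0.4, 0, 0, 0, 0], [-0.2, 0, 0, 0, 0], [-0.2, 0, 0, 0, 0]]}}

```text
t: 49.1
ee_pos: [0.4527, -0.1593, -0.0142]
tcp_rot: [[0.05, 0.999, -0.0], [0.999, -0.05, -0.0], [-0.0, -0.0, -1.0]]
contact_force: [0.7, 1.0, 0.6]
gripper_width: 0.4
grip_force: 0.0
```

Emit:
{"fn": "move_arm", "kwargs": {"plan": [[-0.2, 0, 0, -0.2, 0], [-0.2, 0, 0, -0.45, 0], [-0.2, 0, 0, -0.75, 0], [-0.2, 0, 0, -0.9, 0], [-0.2, 0, 0, -0.9, 0]]}}

```text
t: 49.72
ee_pos: [0.4539, -0.1597, 0.1225]
tcp_rot: [[0.05, 0.999, 0.004], [0.999, -0.05, -0.002], [-0.001, 0.004, -1.0]]
contact_force: [1.0, 0.0, 0.7]
gripper_width: 0.399
grip_force: 0.0
```

Run:
```python
from h import *
plan((.5585,-.171,.13,87.3),(.5585,-.171,.038,None))
```

```text
t 49.73 p [ 453.9 -159.7  151.8] psi 87.1 w 33.876 gf 0.0 F [1.  0.  0.7] q6 -0.31
  [-0.041, 0.7, 0.146, -0.001] rows 3
  [0.0, 0.0, 0.613, -0.0] rows 3
```

Emit:
{"fn": "move_arm", "kwargs": {"plan": [[0.2, -0.041, 0.7, 0.1, 0], [0.2, -0.041, 0.7, 0.1, 0], [0.2, -0.041, 0.7, 0.1, 0], [0.2, -0.041, 0.7, 0.1, 0]]}}

```text
t: 50.22
ee_pos: [0.5558, -0.1701, 0.1043]
tcp_rot: [[0.05, 0.999, -0.004], [0.999, -0.05, 0.001], [0.001, -0.004, -1.0]]
contact_force: [-0.6, 0.2, 0.6]
gripper_width: 0.599
grip_force: 0.0
```

Run:
```python
from h import *
plan((.5585,-.171,.038,87.3))
M=np.array([.4502,-.2238]);xm=np.array([-.0488,-.9988]);ym=np.array([.9988,-.0488])
for n in ('top','side'):
    im,d=shot(n,n+'15.png');W=world(n,d);hsv=cv2.cvtColor(im,cv2.COLOR_RGB2HSV);g=(hsv[...,1]<60)&(hsv[...,2]>60)
    s=(W[...,:2]-M)@xm*1000;q=(W[...,:2]-M)@ym*1000
    for lo,hi in((-72,-45),(-45,-10),(20,45),(50,72)):
        k=g&(W[...,2]>.008)&(W[...,2]<.026)&(q>lo)&(q<hi)&(s>-90)&(s<60); print(n,lo,k.sum(),'tray-end s',np.round(np.percentile(s[k],[1,5,10]),1) if k.sum()>5 else '')
        k=(W[...,2]>.06)&(W[...,2]<.075)&(q>lo)&(q<hi)&(s>-40)&(s<90); print('   roof s',np.round(np.percentile(s[k],[0.5,2,5]),1) if k.sum()>5 else '')
    m=(hsv[...,2]<75)&(W[...,2]>.03)&(W[...,2]<.056)
    print(blobs(W,m,(.42,.49,-.2,-.1),5))
```

```text
t 50.23 p [ 555.8 -170.1  133.6] psi 87.1 w 50.943 gf 0.0 F [-0.6  0.2  0.6] q6 -0.27
  [-0.005, 0.018, 0.637, -0.001] rows 3
top -72 0 tray-end s 
   roof s 
top -45 0 tray-end s 
   roof s 
top 20 24 tray-end s [-24.  -23.5 -20.7]
   roof s [0.9 1.5 3.7]
top 50 8 tray-end s [-9.1 -8.1 -6.9]
   roof s [1.2 2.4 3.6]
[]
side -72 26 tray-end s [-45.7 -44.8 -44.2]
   roof s [1.8 4.3 6.5]
side -45 38 tray-end s [-44.7 -44.3 -43.3]
   roof s [2.4 4.1 6.9]
side 20 28 tray-end s [-45.5 -44.7 -43.3]
   roof s [2.5 3.2 7.6]
side 50 26 tray-end s [-46.1 -45.1 -44.4]
   roof s [2.9 3.7 5.7]
[(70, [452.3, -163.1], [33.5, 11.7], 86.8, [33.5, 48.0, 52.6], [212, 244, 6, 15])]
```

Emit:
{"fn": "move_arm", "kwargs": {"plan": [[0.2, -0.005, 0.018, 0.3, 0], [0.2, -0.005, 0.018, 0.5, 0], [0.2, -0.005, 0.018, 0.63, 0], [0.2, -0.005, 0.018, 0.63, 0]]}}

```text
t: 50.82
ee_pos: [0.558, -0.171, 0.0105]
tcp_rot: [[0.05, 0.999, -0.003], [0.999, -0.05, 0.001], [0.001, -0.003, -1.0]]
contact_force: [-0.4, -0.3, 0.3]
gripper_width: 0.603
grip_force: 0.0
```

Emit:
{"fn": "move_arm", "kwargs": {"plan": [[-1, 0, 0, 0, 0], [-1, 0, 0, 0, 0], [-1, 0, 0, 0, 0], [-1, 0, 0, 0, 0]]}}

```text
t: 51.32
ee_pos: [0.5587, -0.1715, 0.013]
tcp_rot: [[0.049, 0.999, -0.002], [0.999, -0.049, -0.0], [-0.0, -0.002, -1.0]]
contact_force: [-4.3, -1.1, 5.7]
gripper_width: 0.155
grip_force: 59.8
```

Emit:
{"fn": "move_arm", "kwargs": {"plan": [[-1, 0, 0, 0, -0.04], [-1, 0, 0, 0, -0.08], [-1, 0, 0, 0, -0.12], [-1, 0, 0, 0, -0.16], [-1, 0, 0, 0, -0.16]]}}

```text
t: 51.95
ee_pos: [0.5594, -0.1714, 0.013]
tcp_rot: [[-0.438, 0.899, -0.001], [0.899, 0.438, -0.0], [0.0, -0.001, -1.0]]
contact_force: [-3.2, -0.1, 5.6]
gripper_width: 0.151
grip_force: 59.7
```

Emit:
{"fn": "move_arm", "kwargs": {"plan": [[-1, 0, 0, 0, -0.04], [-1, 0, 0, 0, -0.08], [-1, 0, 0, 0, -0.12], [-1, 0, 0, 0, -0.16], [-1, 0, 0, 0, -0.16]]}}

```text
t: 52.58
ee_pos: [0.56, -0.1709, 0.013]
tcp_rot: [[-0.816, 0.578, 0.001], [0.578, 0.816, 0.0], [-0.0, 0.001, -1.0]]
contact_force: [-2.5, 1.5, 6.8]
gripper_width: 0.151
grip_force: 59.8
```

Emit:
{"fn": "move_arm", "kwargs": {"plan": [[-1, 0, 0, 0, -0.04], [-1, 0, 0, 0, -0.08], [-1, 0, 0, 0, -0.12], [-1, 0, 0, 0, -0.14], [-1, 0, 0, 0, -0.14]]}}

```text
t: 53.2
ee_pos: [0.5602, -0.1703, 0.013]
tcp_rot: [[-0.984, 0.176, 0.001], [0.176, 0.984, 0.001], [-0.001, 0.001, -1.0]]
contact_force: [-1.6, 5.0, 5.7]
gripper_width: 0.148
grip_force: 59.8
```

Run:
```python
from h import *
plan((.5585,-.171,.038,173.5)); print(readout.sense()['wrist_torque'])
```

```text
t 53.20 p [ 560.2 -170.3   42.3] psi 169.8 w 12.569 gf 59.8 F [-1.6  5.   5.7] q6 -1.71
  [0.01, -0.006, 0.028, -0.02] rows 2
[0.79770614 0.28353119 0.03096121]
```

Emit:
{"fn": "move_arm", "kwargs": {"plan": [[-1, 0, 0, 0, -0.015], [-1, 0, 0, 0, -0.025], [-1, 0, 0, 0, -0.025]]}}

```text
t: 53.58
ee_pos: [0.5602, -0.1702, 0.013]
tcp_rot: [[-0.995, 0.102, 0.001], [0.102, 0.995, 0.002], [-0.001, 0.002, -1.0]]
contact_force: [-2.2, 3.9, 6.6]
gripper_width: 0.149
grip_force: 60.7
```

Run:
```python
from h import *
plan(); print(readout.sense()['wrist_torque'])
```

```text
t 53.58 p [ 560.2 -170.2   42.3] psi 174.1 w 12.706 gf 60.7 F [-2.2  3.9  6.6] q6 -1.79
[ 0.73225858  0.39490722 -0.87996995]
```

Emit:
{"fn": "move_arm", "kwargs": {"plan": [[-1, 0, 0, 0, -0.012], [-1, 0, 0, 0, -0.012]]}}

```text
t: 53.82
ee_pos: [0.5603, -0.1702, 0.013]
tcp_rot: [[-0.998, 0.068, 0.001], [0.068, 0.998, 0.003], [-0.001, 0.003, -1.0]]
contact_force: [-2.3, 4.6, 7.0]
gripper_width: 0.15
grip_force: 72.8
```

Run:
```python
from h import *
plan(); print(readout.sense()['wrist_torque'])
```

```text
t 53.83 p [ 560.3 -170.2   42.3] psi 176.1 w 12.737 gf 72.8 F [-2.3  4.6  7. ] q6 -1.82
[ 0.55988076  0.41896717 -1.71128734]
```

The torque rose to 1.7 N·m, so the latch is at its stop. Release, withdraw and check.

Emit:
{"fn": "move_arm", "kwargs": {"plan": [[-1, 0, 0, 0, 0.008], [0.2, 0, 0, 0, 0.008], [0.2, 0, 0, 0, 0.008], [0.2, 0, 0, 0, 0.008]]}}

```text
t: 54.32
ee_pos: [0.5602, -0.1716, 0.0115]
tcp_rot: [[-0.996, 0.084, 0.0], [0.084, 0.996, -0.0], [-0.0, -0.0, -1.0]]
contact_force: [0.0, 0.6, -0.7]
gripper_width: 0.601
grip_force: 0.0
```

Emit:
{"fn": "move_arm", "kwargs": {"plan": [[0.2, 0, 0, -0.2, 0], [0.2, 0, 0, -0.5, 0], [0.2, 0, 0, -0.8, 0], [0.2, 0, 0, -0.8, 0]]}}

```text
t: 54.82
ee_pos: [0.5627, -0.1724, 0.1355]
tcp_rot: [[-0.996, 0.084, 0.008], [0.084, 0.996, -0.003], [-0.008, -0.002, -1.0]]
contact_force: [0.3, -0.1, 0.2]
gripper_width: 0.6
grip_force: 0.0
```

Emit:
{"fn": "move_arm", "kwargs": {"plan": [[0.2, -0.9, -0.9, 0, 0], [0.2, -0.9, -0.9, 0, 0], [0.2, -0.9, -0.9, 0, 0], [0.2, -0.9, -0.9, 0, 0], [0.2, -0.9, -0.9, 0, 0]]}}

```text
t: 55.45
ee_pos: [0.6823, -0.317, 0.1294]
tcp_rot: [[-0.996, 0.085, -0.003], [0.085, 0.996, 0.002], [0.003, 0.001, -1.0]]
contact_force: [0.8, 0.8, 0.7]
gripper_width: 0.599
grip_force: 0.0
```

Run:
```python
from h import *
plan()
M=np.array([.4502,-.2238]);xm=np.array([-.0488,-.9988]);ym=np.array([.9988,-.0488])
for n in ('top','side'):
    im,d=shot(n,n+'16.png');W=world(n,d);hsv=cv2.cvtColor(im,cv2.COLOR_RGB2HSV);g=(hsv[...,1]<60)&(hsv[...,2]>60)
    print(n,'knob',blobs(W,(hsv[...,2]<75)&(W[...,2]>.05)&(W[...,2]<.072),(.5,.6,-.22,-.13),10))
    print('arm/tray',blobs(W,g&(W[...,2]>.006)&(W[...,2]<.026),(.35,.6,-.23,-.1),10))
    s=(W[...,:2]-M)@xm*1000;q=(W[...,:2]-M)@ym*1000
    for lo,hi in((-72,-45),(-45,-10)):
        k=g&(W[...,2]>.008)&(W[...,2]<.026)&(q>lo)&(q<hi)&(s>-90)&(s<60); print(lo,k.sum(),np.round(np.percentile(s[k],[1,5,10]),1) if k.sum()>5 else '')
        k=(W[...,2]>.06)&(W[...,2]<.075)&(q>lo)&(q<hi)&(s>-40)&(s<90); print('   roof s',np.round(np.percentile(s[k],[0.5,2,5]),1) if k.sum()>5 else '')
t=cv2.imread('pics/top16.png');s=cv2.imread('pics/side16.png')
cv2.imwrite('pics/v16.png',np.hstack([cv2.resize(t[190:290,290:410],(430,358),interpolation=2),cv2.resize(s[215:320,165:285],(370,358),interpolation=2)]))
```

```text
t 55.45 p [ 682.3 -317.   158.7] psi 175.1 w 50.939 gf 0.0 F [0.8 0.8 0.7] q6 -1.94
top knob [(74, [556.8, -170.2], [14.6, 42.6], 82.9, [55.3, 65.5, 69.7], [320, 193, 7, 14])]
arm/tray [(61, [522.1, -165.3], [12.9, 48.4], 89.6, [11.7, 15.0, 20.2], [317, 204, 5, 16]), (65, [500.8, -188.8], [38.5, 83.0], 53.6, [7.1, 15.7, 23.6], [323, 211, 17, 22]), (121, [464.9, -213.4], [33.4, 50.2], 85.3, [6.5, 8.7, 12.7], [328, 222, 12, 16]), (38, [409.6, -179.8], [8.9, 63.0], 86.1, [7.7, 13.9, 17.5], [322, 237, 4, 21]), (22, [375.2, -206.7], [5.9, 43.7], 1.0, [7.7, 14.8, 18.6], [325, 257, 15, 3])]
-72 14 [-46.3 -46.2 -46. ]
   roof s [1.2 1.4 1.9]
-45 24 [-46.2 -45.6 -45.2]
   roof s [0.8 1.3 1.7]
side knob [(123, [559.4, -172.4], [15.9, 43.3], 85.1, [51.4, 63.8, 69.1], [247, 238, 17, 10])]
arm/tray [(300, [470.4, -176.4], [40.7, 188.3], 85.0, [7.4, 14.3, 19.8], [188, 250, 70, 21])]
-72 27 [-46.1 -45.4 -44.1]
   roof s [2.4 4.6 6.7]
-45 36 [-45.4 -44.9 -44.3]
   roof s [2.  4.2 6.1]
```

View pics/v16.png

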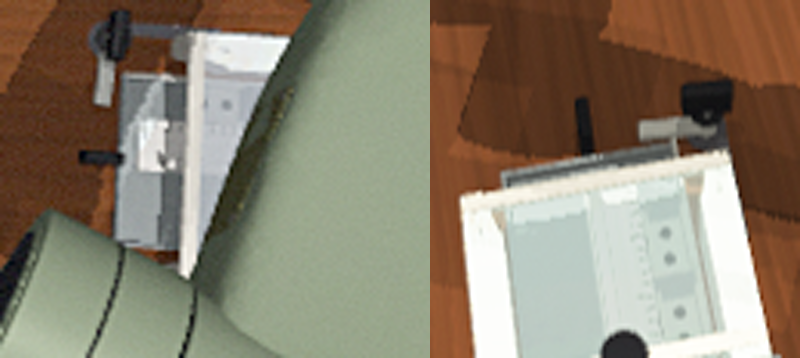

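Run:
```python
from h import *
c=get_calibration('side');im=cv2.resize(cv2.imread('pics/side16.png'),None,fx=8,fy=8,interpolation=2)
M=np.array([.4502,-.2238]);xm=np.array([-.0488,-.9988]);ym=np.array([.9988,-.0488])
def pr(x,y,z):
    w=np.array([*(M+(x+70)/1e3*xm+y/1e3*ym),z/1e3]);k=c['mtx']@(c['R']@w+c['t']);return tuple(int(v) for v in (k[:2]/k[2]+.5)*8)
for y,z,col in((36.5,9,(0,0,255)),(36.5,27,(255,0,0)),(72.5,22,(0,255,0)),(-8.5,9,(0,0,255))): cv2.line(im,pr(-100,y,z),pr(100,y,z),col,1)
u,v=pr(-10,30,10);cv2.imwrite('pics/v17.png',im[v-300:v+300,u-350:u+350])
```

```text
(no output)
```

View pics/v17.png

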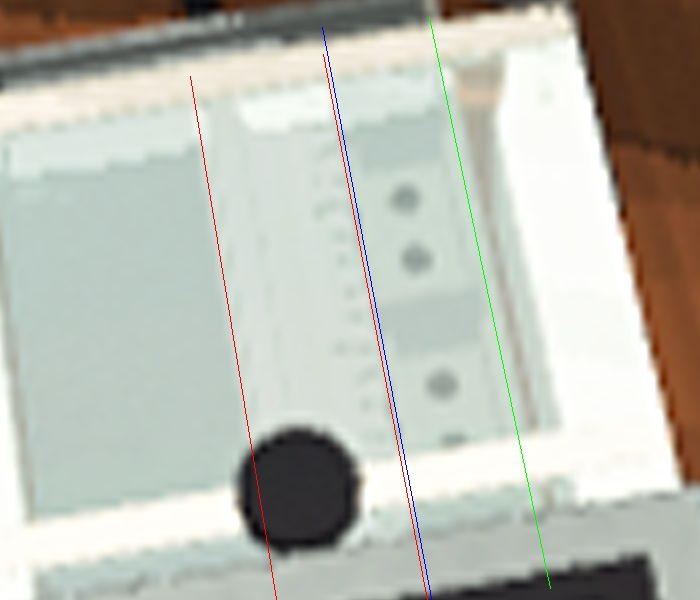

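The overlay shows the blade edge, the near side of the clips and the fence where they belong, shifted together by about 1–2 mm, with no gap in the row. I'm handing in.

```bash
python3 -c "
from cell import sign_off
print(sign_off())"
```

```text
the job is handed in; nothing more can be done
None
```

I handed the job in at about 55 s of the 210 s limit: both grey clips are squared between blade and fence, the loaded tray is pushed in to its stop, and the latch is turned fully across, with no verdict returned yet.

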